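Hold the over-centre glass door half open to scent the cabinet, then ease it shut

ROBOT

A 6-joint arm with a two-finger parallel gripper is mounted at the origin on the work surface. World frame = base frame: x ahead of the robot, y to its left, z up, the work surface at z = 0. Lengths are in m, angles in degrees, forces in N, time in s.
With the tool pointing down it reaches from about 0.35 to 0.875 m from the base axis. Payload 4.2 kg.
Tool frame: the origin (TCP) lies between the finger pads; the fingertips stand 8 mm ahead of it and the grasp point (between the pads) lies 11 mm behind it; x points along the fingers, y is the direction in which the jaws open and shut, and the axes are right-handed (so a half turn about x gives the same grasp; the last joint's range is limited). The gripper opens to 87 mm and grips with 3 to 60 N. Pads are 19 mm wide; open, the fingers measure 117 mm over their backs; the gripper's body (75 mm by 190 mm) begins 51 mm behind the grasp point.
Start: joints at [81.165, 22.042, 0.453, 0, -68.411, -14.817], TCP at [0.251, 0.572, 0.231] pointing down, gripper open.
Joint ranges: [-179.83, 179.83], [-69.29, 118.12], [-61.27, 80.66], [-181.25, 117.63], [-171.15, -9.14], [-177.46, 177.46]. Speed limits (degrees/s): [159.86, 159.86, 180, 180, 180, 180].

INTERFACE

Orientations are given as a 3x3 rotation matrix whose columns are the frame's x, y, z axes.
In Python, from station import r gives the robot as it stands. The module is installed in compiled form; this text tells all that it offers.
- The arm moves only by the tool move_arm, never from a script. Its argument "increments" is one flat list of numbers, 7 for each row, row after row: the turn, a rotation vector about the tool's x, y, z in degrees, then the shift along the tool's x, y, z in m, then the finger opening in m, from 0 to 0.087. A call has 1 to 12 rows; each row is the pose to reach, as a shift and turn from the pose commanded when the call began, along the tool's axes at that moment; what a row does not reach only later rows make up. A row lasts 1/12 s, in which the tool goes at most 41.7 mm and 7.16 degrees, less where a joint would pass 70% of its speed; a pose out of reach is approached as far as the arm can. A call with a gripper value outside its range is refused whole. The fingers move at their own pace and stop on an object; the grip force is fixed at half the most. Time passes only in rows, so rows that repeat a pose let the fingers close. It gives the time, the measured TCP pose, the force and the opening at its end, in the units of the state.
- r.sense(): the state, without advancing time (a new reading comes with each control period).
- r.capture(name): name is "side" or "top"; returns the picture (400x640x3 uint8, red, green, blue); there is no depth.
- r.calibration(name): a dict with "fx", "fy", "cx", "cy" (pixels), "D" ([k1, k2, p1, p2, k3] as OpenCV has them; the pictures are not rectified), "rvec" (rotation vector, rad) and "tvec" (3), from world to camera coordinates, as OpenCV has them. Camera axes: x right, y down, z forward; pixel columns grow to the right and rows downward; lengths in m; the calibration is good to about 2 mm. A picture is of the moment at which its call begins. calibration takes no time and is no camera call.
- r.finish_job(): hands the job in, once; it reports no verdict.
The state is a dict: "time_s": time; "joints": joint angles; "joint_velocities": joint speeds; "effort": joint torques, N m; "tcp_pos": TCP position; "ee_rot": TCP orientation; "wrist_force": force on the tool from outside, world axes, zero at the start; "moment": the same for the moment, N m; "gripper_width": opening from 0.0 (shut) to 1.0 (fully open).
Only numpy, scipy, OpenCV 4.12 (cv2) and the standard library are available. Lean on these libraries where they do the work, as an engineer would, in place of code of your own. Each camera call takes 0.05 s, during which the arm holds its last target.

TASK

Using only the knob of the sprung lever on top of the mini cabinet, swing the heavy tinted-glass door half open (45 degrees), bring it to rest there and keep it there for at least five seconds so that the incense scent can drift in. Then ease the door fully shut with the lever back over it and let go. Keep the robot off the glass door itself, never let the door fly wide open or slam shut, and leave the burner and the oud bottles where they are.

Things in the scene. Friction and masses are not known exactly. Their poses are not given: they have to be found in the camera images.
- cabinet: Dark wooden mini cabinet fixed to the counter, 180 deep (x) x 300 wide (y) x 220 mm high. Origin: centre of its underside; x points to its back, y to its hinge side (left as seen from the robot), z up. Its open front, at x = -90 mm, is covered by the door. The hinge axis is vertical at (-101, +140) mm in this frame
- door (a joint): Door angle, rad: 0 shut on its stop (door runs from the hinge along the cabinet's -y), growing as it swings towards the cabinet's -x (clockwise from above); 0.785 half open; 1.57 wide open on the other stop. Starts shut. The hinge is over-centre: below half open it pulls the door shut, above it throws it wide open, at half open it balances unstably (figures at door_hinge)
- lever (a joint): Angle of the lever relative to the door, rad, positive = further open than the door; 0 = right above it. The lever (0.12 kg with knob) turns on the hinge pin, joined to the door only by a soft coil spring, 0.27 N m/rad, relaxed at 0 (damping 0.012 N m s/rad), stops at -1.1 and +1.1. In the cabinet frame the lever points at angle (door + lever) from -y towards -x
- lever_knob (a point): Middle of the knob to grip: upright round steel knob, 30 mm diameter, 50 mm high (240 to 290 mm above the counter; this point at 265), on the free end of the flat steel lever, 200 mm from the hinge axis. It spins freely on its pin, so the gripper need not turn with the lever. The lever bar is 18 mm wide, its top 236 mm above the counter
- door_hinge (a point): Point on the vertical hinge axis, 265 mm above the counter. A geared tumbler weight makes it over-centre: torque in the opening direction = +0.36 N m x sin(door angle - 0.785). Hinge damping only about 0.008 N m s/rad, friction about 0.001 N m. The door's moment of inertia about this axis is nominally 0.11 kg m2 (may differ by a quarter)
- door_edge (a point): Top of the free end of the heavy door, 285 mm from the hinge axis, 214 mm above the counter. The door is tinted glass in a brass frame, 285 wide x 202 high x 20 mm thick, about 4 kg, from 12 to 214 mm above the counter; its plane holds the hinge axis. Not to be touched by the robot
- burner: white porcelain incense burner, loose, 100 mm high, 84 mm in diameter; origin at the centre of its foot. Leave alone
- oud1: oud bottle with crystal ball stopper, square, 113 mm high, loose on the gilded tray; origin at its foot. Leave alone
- oud2: the round oud bottle in the middle of the tray, 113 mm high; origin at its foot. Leave alone
- oud3: the other square oud bottle on the tray, 113 mm high; origin at its foot. Leave alone

How it is judged (in metres and radians):
On the way, in this order (a step that is already met when the one before it is completed fails the run):
1. the door is kept half open (0.785 rad within 0.13 rad), nearly still (under 0.15 rad/s), for 5 s (value of joint door between 0.655 and 0.915 rad and velocity of joint door between -0.15 and 0.15 rad/s), for 5 s.
2. the door is shut (value of joint door below 0.05 rad and velocity of joint door above -0.05 rad/s), for 0.3 s.
At the end, for the whole second after the job is handed in: After five seconds at rest half open, the door is shut (under 0.05 rad) and at rest, the lever lies over it within 0.2 rad, released and at rest (all of step 2 and velocity of joint door below 0.05 rad/s and value of joint lever between -0.2 and 0.2 rad and velocity of joint lever between -0.2 and 0.2 rad/s); the robot touches nothing.
It fails at once if the door slams shut: still turning faster than 0.45 rad/s in the last 0.1 rad (value of joint door below 0.1 rad and velocity of joint door below -0.45 rad/s).
It fails at once if the door flies wide open, past 1.25 rad (value of joint door above 1.25 rad).
It fails at once if the robot pushes on the glass door itself (contact force between any of the fingers, the arm and door_c0 above 1 N).
It fails at once if the burner or a bottle is disturbed (distance of any of burner, oud1, oud2, oud3 from where it was at the start of the episode above 0.03 m or angle between any of burner, oud1, oud2, oud3's own z axis and vertical above 0.3 rad).
It also fails if it takes over 72 s, if anything falls off the work surface, if the arm or the gripper's body presses on something with over 40 N, if the wrist force passes 120 N, or if a joint passes its speed limit or range.

## Working session

There is one attempt and no reset: what is moved stays moved. The work goes in short steps, Python scripts to look and compute and a tool call to move; the robot and the scene stay as the last step left them, time stands still between calls to the robot, and variables do not carry over. Pictures are saved under pics/ and viewed, and the job is handed in when it is done.

Besides the shell and the picture viewer there is one more tool, called after "Emit:" by a JSON object that holds its "fn" and its "kwargs". move_arm: Moves the arm, as the interface text tells. Its arguments: {"type":"object","properties":{"increments":{"type":"array","items":{"type":"number"}}},"required":["increments"]}

```bash
mkdir -p pics; python3 - <<'E'
from station import r
import cv2,numpy as np
for n in("side","top"):
    cv2.imwrite(f"pics/{n}0.png",r.capture(n)[:,:,::-1]); c=r.calibration(n); print(n,c)
    R=cv2.Rodrigues(np.array(c["rvec"],float))[0]; print(-R.T@np.array(c["tvec"]).ravel())
print(r.sense())
E
```

```text
side {'fx': 485.2992968816638, 'fy': 485.2992968816638, 'cx': 314.7382222108379, 'cy': 214.4226074695191, 'D': array([-0.11960613,  0.        ,  0.        ,  0.        ,  0.        ]), 'rvec': array([ 2.32284522, -0.50789285,  0.23357616]), 'tvec': array([-0.55860141,  0.26295087,  1.51649113])}
[ 0.11245535 -1.01874384  1.27688639]
top {'fx': 395.80338208973455, 'fy': 395.80338208973455, 'cx': 317.12430211182664, 'cy': 194.99409282191803, 'D': array([-0.05375165,  0.        ,  0.        ,  0.        ,  0.        ]), 'rvec': array([ 2.11222688, -2.16787421,  0.12626835]), 'tvec': array([-0.01830087,  0.61836562,  1.39409292])}
[ 0.41931654 -0.06110675  1.46514356]
{'time_s': 0.1, 'joints': array([ 8.11666592e+01,  2.20872580e+01,  3.86139103e-01, -2.52427111e-02,
       -6.84111944e+01, -1.48173804e+01]), 'joint_velocities': array([-0.00991185, -0.04777792,  0.20912126,  0.16523286, -0.0528662 ,
        0.06339184]), 'effort': array([-2.25498707e-05, -3.91685128e+01,  1.87936002e+01,  4.23187584e+00,
        1.34770072e-02, -7.44263752e-05]), 'tcp_pos': array([0.25048953, 0.57202598, 0.22954963]), 'ee_rot': array([[-7.05813216e-04, -4.01308232e-01, -9.15942795e-01],
       [-1.87404435e-03, -9.15940884e-01,  4.01308839e-01],
       [-9.99997995e-01,  1.99976650e-03, -1.05586244e-04]]), 'wrist_force': array([ 0.47115282,  1.31080268, -0.498823  ]), 'moment': array([ 0.01825908,  0.03529259, -0.02543334]), 'gripper_width': 1.0002193209739083}
```

View pics/side0.png

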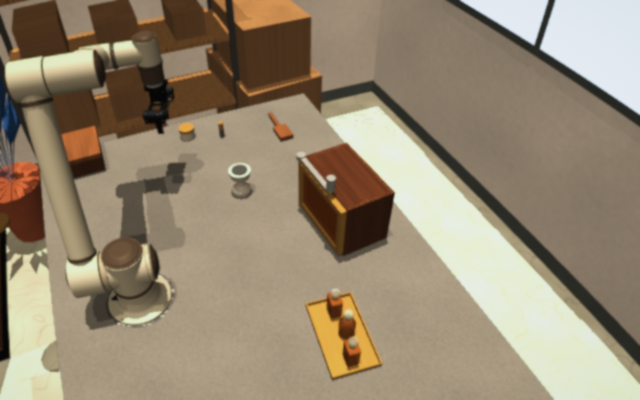

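View pics/top0.png

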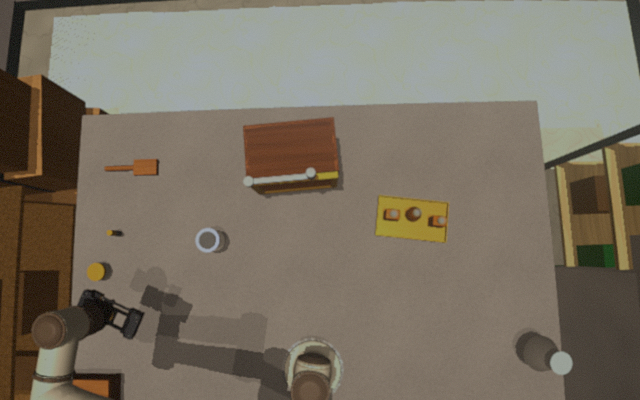

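The side view shows the knob at about (331,184) and the hinge at about (300,156). In the top view the knob is at about (311,173), the hinge at (249,181), the burner at (209,240) and the tray at (412,219). I'll zoom in next.

```bash
cat > h.py <<'E'
import cv2,numpy as np
from station import r
def cam(n):
    c=r.calibration(n);K=np.array([[c["fx"],0,c["cx"]],[0,c["fy"],c["cy"]],[0,0,1]])
    return K,np.array(c["D"]),np.array(c["rvec"],float),np.array(c["tvec"],float)
def ray(n,uv):
    K,D,rv,tv=cam(n);R=cv2.Rodrigues(rv)[0]
    p=cv2.undistortPoints(np.array([[uv]],float),K,D)[0,0]
    return -R.T@tv, R.T@np.array([p[0],p[1],1])
def onz(n,uv,z):
    o,d=ray(n,uv);return o+d*(z-o[2])/d[2]
def proj(n,P):
    K,D,rv,tv=cam(n);return cv2.projectPoints(np.array(P,float).reshape(-1,3),rv,tv,K,D)[0][:,0]
def tri(a,b):
    o1,d1=ray("side",a);o2,d2=ray("top",b)
    s=np.linalg.lstsq(np.c_[d1,-d2],o2-o1,rcond=None)[0]
    p,q=o1+s[0]*d1,o2+s[1]*d2
    return (p+q)/2,np.linalg.norm(p-q)
E
python3 - <<'E'
import cv2
s=cv2.imread("pics/side0.png")[135:265,285:405];t=cv2.imread("pics/top0.png")[105:205,235:350]
cv2.imwrite("pics/s0z.png",cv2.resize(s,None,fx=4.5,fy=4.5,interpolation=cv2.INTER_CUBIC))
cv2.imwrite("pics/t0z.png",cv2.resize(t,None,fx=6,fy=6,interpolation=cv2.INTER_CUBIC)[:600])
E
```

```text
(no output)
```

View pics/s0z.png

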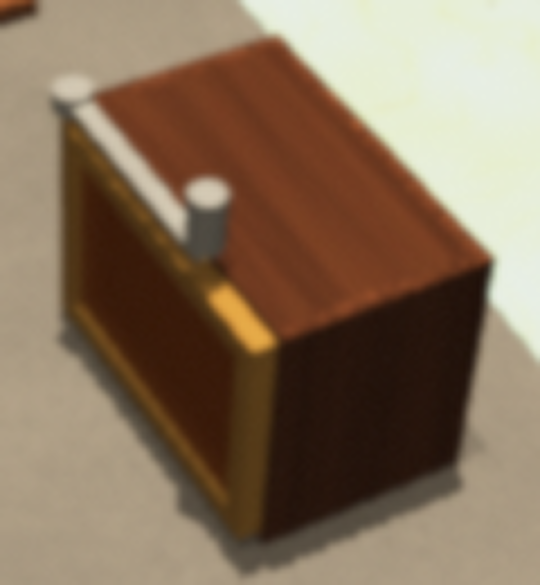

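View pics/t0z.png

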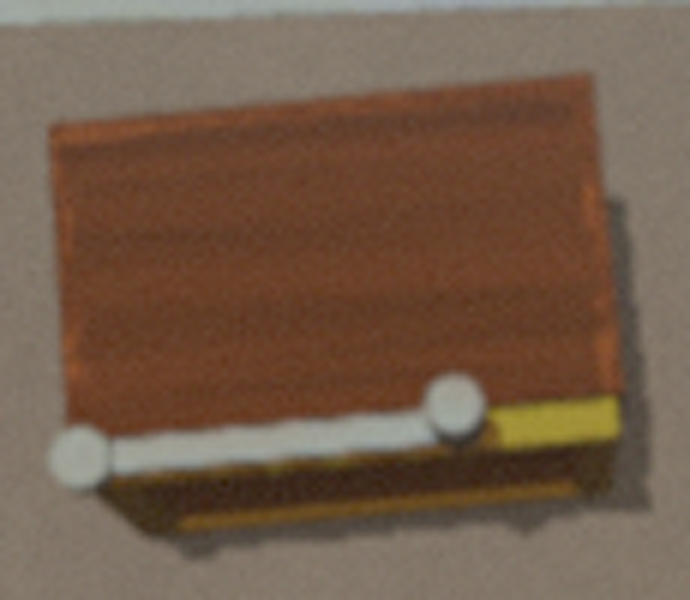

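```bash
python3 - <<'E'
from h import *
T=lambda a,b:(a/6+235-.4,b/6+105-.4); S=lambda a,b:(a/4.5+285-.4,b/4.5+135-.4)
k1=onz("top",T(456,403),.29);k2=onz("side",S(208,191),.29);print(k1,k2,tri(S(208,191),T(456,403)))
print("hinge cap",tri(S(73,90),T(80,456)))
for n,a in(("bl",(52,127)),("br",(592,72)),("fr",(617,393))):print(n,onz("top",T(*a),.22))
for n,a in(("br",(492,262)),("bl",(275,38)),("fr",(278,340))):print(n,onz("side",S(*a),.22))
# fit cabinet from corners
w=np.array([(onz("top",T(*t),.22)+onz("side",S(*s),.22))[:2]/2 for t,s in(((52,127),(275,38)),((592,72),(492,262)),((617,393),(278,340)))])
l=np.array([[.09,.15],[.09,-.15],[-.09,-.15]])
a=w-w.mean(0);b=l-l.mean(0);th=np.arctan2((b[:,0]*a[:,1]-b[:,1]*a[:,0]).sum(),(a*b).sum())
R=np.array([[np.cos(th),-np.sin(th)],[np.sin(th),np.cos(th)]]);t=w.mean(0)-R@l.mean(0)
print("cab",t,np.degrees(th),"res",w-(l@R.T+t));print("hinge",R@[-.101,.14]+t,"knob",R@[-.101,-.06]+t)
print("burner",onz("top",(209,238),.1), "knob angle",k1-k2)
E
```

```text
[ 0.65462589 -0.02102616  0.29      ] [ 0.65491791 -0.02319398  0.29      ] (array([ 0.65549871, -0.02112041,  0.28802136]), np.float64(0.0009910731870044175))
hinge cap (array([0.64361328, 0.18058491, 0.2333407 ]), np.float64(0.0006879064965205143))
bl [0.82892595 0.1990461  0.22      ]
br [ 0.85029738 -0.09683626  0.22      ]
fr [ 0.67160226 -0.10470221  0.22      ]
br [ 0.84541929 -0.10344398  0.22      ]
bl [0.82505828 0.19183328 0.22      ]
fr [ 0.66827119 -0.11086619  0.22      ]
cab [0.74851461 0.04385554] 3.600934867776357 res [[-1.92379276e-03 -3.77231331e-03]
 [ 1.00390433e-04  5.55840493e-05]
 [ 1.82340232e-03  3.71672926e-03]]
hinge [0.63892106 0.17723565] knob [ 0.65148242 -0.02236949]
burner [0.46946112 0.34317822 0.1       ] knob angle [-2.92013692e-04  2.16781363e-03 -1.11022302e-16]
```

Emit:
{"fn": "move_arm", "kwargs": {"increments": [0,0,0,-0.04,0,0,0.087,0,0,0,-0.08,0,0,0.087,0,0,0,-0.12,0,0,0.087,96,0,0,-0.13,0.382,-0.609,0.087,96,0,0,-0.13,0.382,-0.609,0.087,96,0,0,-0.13,0.382,-0.609,0.087,96,0,0,-0.13,0.382,-0.609,0.087,96,0,0,-0.13,0.382,-0.609,0.087,96,0,0,-0.13,0.382,-0.609,0.087,96,0,0,-0.13,0.382,-0.609,0.087,96,0,0,-0.13,0.382,-0.609,0.087,96,0,0,-0.13,0.382,-0.609,0.087]}}

```text
time_s: 1.1
tcp_pos: [0.4622, 0.2606, 0.3556]
ee_rot: [[-0.0, -1.0, -0.027], [-0.0, -0.027, 1.0], [-1.0, 0.0, -0.0]]
wrist_force: [0.3, -0.2, 0.9]
gripper_width: 1.0
```

```bash
cat >> h.py <<'E'
def delta(target,Rt=None):
    s=r.sense();return np.round(s["ee_rot"].T@(np.array(target)-s["tcp_pos"]),4)
E
python3 - <<'E'
from h import *
s=r.sense();print(s["time_s"],s["tcp_pos"],s["ee_rot"],s["joints"]);print(delta((.655,-.022,.36)))
R=s["ee_rot"];y=R[:,1];print(np.degrees(np.arctan2(y[1],y[0])))
E
```

```text
1.1 [0.46218705 0.26059029 0.35562046] [[-4.07494332e-04 -9.99630482e-01 -2.71796451e-02]
 [-7.11379205e-05 -2.71796183e-02  9.99630563e-01]
 [-9.99999914e-01  4.09277293e-04 -6.00360933e-05]] [ 4.69349423e+01  9.08619005e+00  3.19189654e-01 -1.44422098e-02
 -8.12519201e+01 -4.53752734e+01]
[-0.0044 -0.1851 -0.2877]
-178.4425306513272
```

Emit:
{"fn": "move_arm", "kwargs": {"increments": [31,0,0,0,-0.185,-0.288,0.087,31,0,0,0,-0.185,-0.288,0.087,31,0,0,0,-0.185,-0.288,0.087,31,0,0,0,-0.185,-0.288,0.087,31,0,0,0,-0.185,-0.288,0.087,31,0,0,0,-0.185,-0.288,0.087,31,0,0,0,-0.185,-0.288,0.087,31,0,0,0,-0.185,-0.288,0.087,31,0,0,0,-0.185,-0.288,0.087,31,0,0,0,-0.185,-0.288,0.087,31,0,0,0,-0.185,-0.288,0.087]}}

```text
time_s: 2.02
tcp_pos: [0.656, -0.0195, 0.3546]
ee_rot: [[-0.002, -0.873, 0.488], [0.0, 0.488, 0.873], [-1.0, 0.002, -0.001]]
wrist_force: [0.0, 0.1, 0.1]
gripper_width: 0.999
```

```bash
python3 - <<'E'
from h import *
s=r.sense();print(s["time_s"],s["tcp_pos"],s["ee_rot"],s["joints"],s["wrist_force"]);print(delta((.655,-.022,.257)))
a=r.capture("side");b=r.capture("top");cv2.imwrite("pics/b.png",np.vstack([a[80:330,200:520],b[70:320,160:480]])[:,:,::-1])
E
```

```text
2.0167 [ 0.6560094  -0.01954403  0.35457782] [[-2.10909651e-03 -8.73023058e-01  4.87674370e-01]
 [ 7.29341462e-05  4.87675320e-01  8.73025073e-01]
 [-9.99997773e-01  1.87686225e-03 -9.64881123e-04]] [ 1.23718577e+01  2.25267077e+01  1.85467642e+01 -3.00411684e-02
 -8.61371979e+01 -4.15577090e+01] [0.01820286 0.07695673 0.11161519]
[ 0.0976 -0.0005 -0.0025]
```

View pics/b.png

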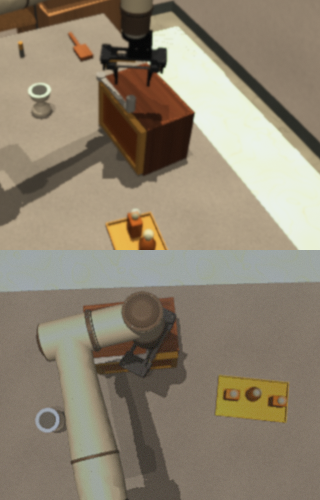

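The side view shows the fingers straddling the knob and the top view shows the door tip is not covered. Next I go down and grip.

Emit:
{"fn": "move_arm", "kwargs": {"increments": [0,0,0,0.035,0,-0.002,0.087,0,0,0,0.07,0,-0.002,0.087,0,0,0,0.097,0,-0.002,0.087,0,0,0,0.097,0,-0.002,0.087,0,0,0,0.097,0,-0.002,0.02,0,0,0,0.097,0,-0.002,0.02,0,0,0,0.097,0,-0.002,0.02,0,0,0,0.097,0,-0.002,0.02,0,0,0,0.097,0,-0.002,0.02,0,0,0,0.097,0,-0.002,0.02,0,0,0,0.097,0,-0.002,0.02,0,0,0,0.097,0,-0.002,0.02]}}

```text
time_s: 3.12
tcp_pos: [0.6552, -0.021, 0.2589]
ee_rot: [[0.0, -0.874, 0.487], [0.0, 0.487, 0.874], [-1.0, -0.0, 0.0]]
wrist_force: [0.4, -0.2, -0.3]
gripper_width: 0.477
```

```bash
python3 - <<'E'
from h import *
s=r.sense();print(s["time_s"],s["tcp_pos"],s["ee_rot"][:,1],s["wrist_force"],s["moment"],s["gripper_width"]*87)
a=r.capture("side");b=r.capture("top");cv2.imwrite("pics/c.png",np.vstack([cv2.resize(a[120:270,240:440],None,fx=3,fy=3)[:300],cv2.resize(b[120:220,200:400],None,fx=3,fy=3)])[:,:,::-1])
E
```

```text
3.1167 [ 0.65523123 -0.02100034  0.25894687] [-8.73626344e-01  4.86597332e-01 -2.17972059e-04] [ 0.35411104 -0.23935945 -0.34770655] [ 0.08357099 -0.05367863  0.03473677] 41.48018405206112
```

View pics/c.png

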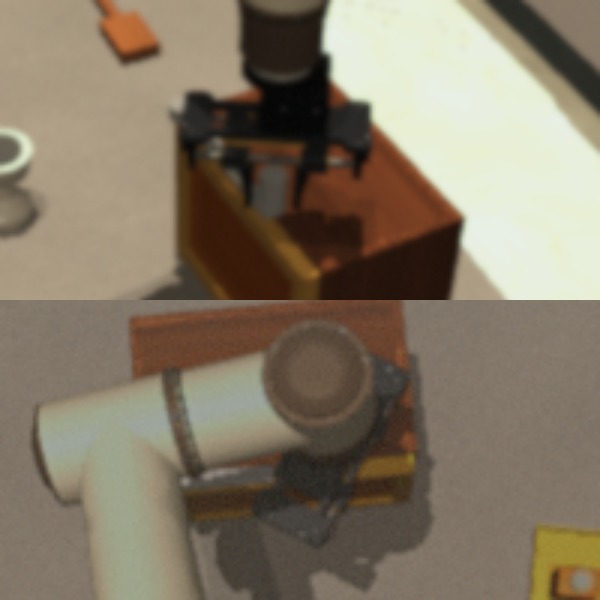

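Emit:
{"fn": "move_arm", "kwargs": {"increments": [0,0,0,0,0,0,0.02,0,0,0,0,0,0,0.02,0,0,0,0,0,0,0.02,0,0,0,0,0,0,0.02,0,0,0,0,0,0,0.02,0,0,0,0,0,0,0.02]}}

```text
time_s: 3.72
tcp_pos: [0.6551, -0.021, 0.2587]
ee_rot: [[-0.0, -0.874, 0.487], [-0.0, 0.487, 0.874], [-1.0, 0.0, -0.0]]
wrist_force: [-0.4, -0.5, 0.1]
gripper_width: 0.337
```

```bash
python3 - <<'E'
from h import *
s=r.sense();print(s["time_s"],s["tcp_pos"],s["ee_rot"][:,1],s["wrist_force"],s["moment"],s["gripper_width"]*87)
a=r.capture("side");b=r.capture("top");cv2.imwrite("pics/d.png",np.vstack([cv2.resize(a[150:250,280:400],None,fx=5,fy=5)[:300],cv2.resize(b[140:200,230:350],None,fx=5,fy=5)])[:,:,::-1])
E
```

```text
3.7167 [ 0.65512687 -0.02099856  0.25873119] [-8.73680461e-01  4.86500204e-01  6.17454181e-05] [-0.41461899 -0.46352001  0.13108645] [-0.01999052 -0.09364948  0.00844783] 29.28481244992954
```

View pics/d.png

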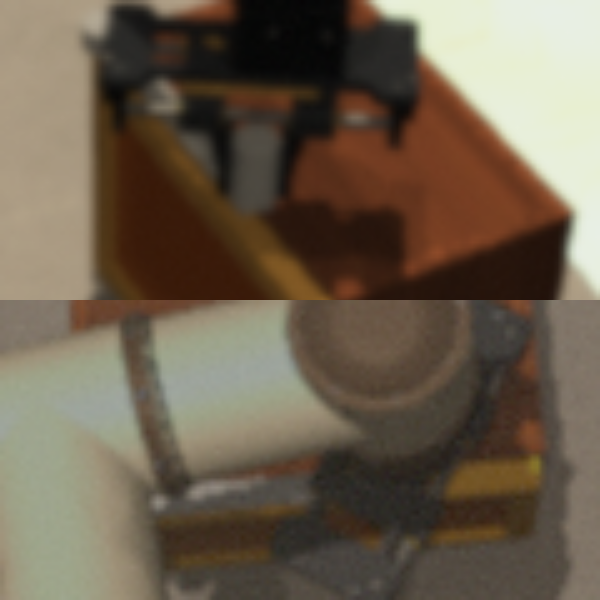

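```bash
cat >> h.py <<'E'
TH=np.radians(3.5);HG=np.array([.643,.1786])
def e(p):
    c,s=np.cos(TH),np.sin(TH);return np.array([[c,-s],[s,c]])@np.array([-np.sin(p),-np.cos(p)])
def rows(phis,cur):
    """tool shifts from commanded phi=cur"""
    Y=np.array([-.874,.487]);Z=np.array([.487,.874])
    for p in phis:
        d=.2*(e(p)-e(cur));print("0,0,0,0,%.4f,%.4f,0.02,"%(d@Y,d@Z),end=" ")
    print()
def phinow():
    d=r.sense()["tcp_pos"][:2]-HG;c,s=np.cos(TH),np.sin(TH);l=np.array([[c,s],[-s,c]])@d
    return np.arctan2(-l[0],-l[1]),np.linalg.norm(d)
E
python3 - <<'E'
from h import *
print(phinow());t=np.arange(1,13)/12;rows(.88*(t*t*(3-2*t)),0)
E
```

```text
(np.float64(0.0004221386291595724), np.float64(0.19997891254881564))
0,0,0,0,0.0029,-0.0018,0.02, 0,0,0,0,0.0112,-0.0067,0.02, 0,0,0,0,0.0241,-0.0132,0.02, 0,0,0,0,0.0409,-0.0200,0.02, 0,0,0,0,0.0606,-0.0259,0.02, 0,0,0,0,0.0821,-0.0299,0.02, 0,0,0,0,0.1038,-0.0315,0.02, 0,0,0,0,0.1244,-0.0309,0.02, 0,0,0,0,0.1423,-0.0286,0.02, 0,0,0,0,0.1565,-0.0256,0.02, 0,0,0,0,0.1657,-0.0230,0.02, 0,0,0,0,0.1690,-0.0220,0.02,
```

Emit:
{"fn": "move_arm", "kwargs": {"increments": [0,0,0,0,0.003,-0.002,0.02,0,0,0,0,0.011,-0.007,0.02,0,0,0,0,0.024,-0.013,0.02,0,0,0,0,0.041,-0.02,0.02,0,0,0,0,0.061,-0.026,0.02,0,0,0,0,0.082,-0.03,0.02,0,0,0,0,0.104,-0.0315,0.02,0,0,0,0,0.124,-0.031,0.02,0,0,0,0,0.142,-0.0285,0.02,0,0,0,0,0.1565,-0.0255,0.02,0,0,0,0,0.1655,-0.023,0.02,0,0,0,0,0.169,-0.022,0.02]}}

```text
time_s: 4.82
tcp_pos: [0.4952, 0.0422, 0.2587]
ee_rot: [[-0.001, -0.874, 0.486], [-0.001, 0.486, 0.874], [-1.0, 0.001, -0.001]]
wrist_force: [-0.8, -3.1, -1.8]
gripper_width: 0.337
```

```bash
python3 - <<'E'
from h import *
s=r.sense();print(s["time_s"],s["tcp_pos"],s["wrist_force"],s["moment"],s["gripper_width"]*87,phinow())
a=r.capture("side");b=r.capture("top");cv2.imwrite("pics/e_s.png",a[:,:,::-1]);cv2.imwrite("pics/e_t.png",b[:,:,::-1])
s=r.sense();print(s["time_s"],s["wrist_force"],s["moment"],phinow())
cv2.imwrite("pics/e.png",np.vstack([cv2.resize(a[140:260,260:400],None,fx=4,fy=4)[:300],cv2.resize(b[150:225,220:360],None,fx=4,fy=4)])[:,:,::-1])
E
```

```text
4.8167 [0.4952465  0.04221528 0.25870006] [-0.80390175 -3.13414991 -1.77105754] [-0.69338757  0.2065237  -0.02140759] 29.292647904822864 (np.float64(0.8864747965139246), np.float64(0.20107682126712934))
4.9167 [-2.6963679  -3.1607715  -0.02861874] [-0.98626976  0.41471687  0.01082077] (np.float64(0.8824004937894279), np.float64(0.20101854188131685))
```

View pics/e.png

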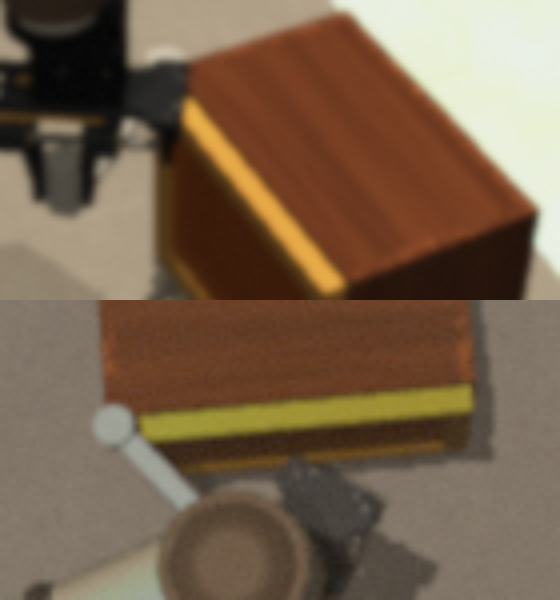

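The side view shows the orange top strip from (307,165) to (346,211). In the top view the yellow strip runs from (255,257−) to the free end at about (338,175). The door is still shut and the lever stands at about 0.88. Next I'll write the door angle measurement.

```bash
cat >> h.py <<'E'
def door(n,img,guess,dbg=False):
    hsv=cv2.cvtColor(img,cv2.COLOR_RGB2HSV)
    m=(hsv[...,0]>=13)&(hsv[...,0]<=34)&(hsv[...,1]>110)&(hsv[...,2]>(120 if n=="top" else 165))
    v,u=np.nonzero(m);K,D,rv,tv=cam(n);R=cv2.Rodrigues(rv)[0]
    p=cv2.undistortPoints(np.c_[u,v].astype(float)[:,None],K,D)[:,0]
    d=np.c_[p,np.ones(len(p))]@R;o=-R.T@tv;P=(o+d*((.214-o[2])/d[:,2])[:,None])[:,:2]-HG
    c,s=np.cos(TH),np.sin(TH);L=P@np.array([[c,-s],[s,c]])
    ang=np.arctan2(-L[:,0],-L[:,1]);rad=np.hypot(*L.T)
    ok=(rad>.08)&(rad<.30)&(abs(rad*np.sin(ang-guess))<.035)&(abs(ang-guess)<.5)
    if ok.sum()<20: return np.nan,0,np.nan,np.nan
    # tangential offset per radius bin, full-width bins only
    b=(rad/.01).astype(int);A=[];W=[]
    for k in np.unique(b[ok]):
        i=ok&(b==k)
        if i.sum()>=4: A.append(np.mean(ang[i]));W.append((k+.5)**1)
    A=np.array(A);W=np.array(W)
    if len(A)==0: return np.nan,0,np.nan,np.nan
    md=np.median(A);g=abs(A-md)<.04
    return np.average(A[g],weights=W[g]),int(g.sum()),np.std(A[g]),rad[ok].max()
E
python3 - <<'E'
from h import *
for n in("side","top"):
    im=cv2.imread(f"pics/e_{n[0]}.png")[:,:,::-1].copy();print(n,door(n,im,0.))
    h=cv2.cvtColor(im,cv2.COLOR_RGB2HSV)
    print([h[int(y),int(x)].tolist() for x,y in ([(325,186),(335,198),(320,215)] if n=="side" else [(300,177),(330,175),(300,187)])])
b=(248.25-.4,181.25-.4)
for z in(.236,.25):print(onz("top",b,z))
E
```

```text
side (np.float64(0.006409029961714368), 21, np.float64(0.005515400773649052), np.float64(0.2875936886706055))
[[17, 181, 194], [17, 181, 194], [11, 215, 58]]
top (np.float64(0.003108784070488018), 21, np.float64(0.005449014750469465), np.float64(0.2829111689639116))
[[26, 164, 160], [26, 175, 160], [16, 165, 74]]
[0.64200286 0.1804325  0.236     ]
[0.63946645 0.17768136 0.25      ]
```

```bash
cat > step.py <<'E'
import sys,json,os
from h import *
S="st.json"
def f(x,phi,phid):
    q,qd,b,I=x
    return (.36*np.sin(q-.785)+.27*(phi+b-q)+.012*(phid-qd)-.008*qd-.001*np.tanh(qd/.01))/I
def flow(x,K,t0,t1):
    x=np.array(x,float);t=t0;tk=[k[0] for k in K];pk=[k[1] for k in K]
    while t<t1-1e-9:
        h=min(.005,t1-t);p=np.interp(t,tk,pk);pd=(np.interp(t+h,tk,pk)-p)/h
        x[1]+=h*f(x,p,pd);x[0]+=h*x[1];t+=h
        if x[0]<0: x[0]=0;x[1]=max(x[1],0)
    return x
def pred(x,P,K,t0,t1):
    y=flow(x,K,t0,t1);J=np.zeros((4,4));ep=[1e-4,1e-4,1e-4,1e-4]
    for i in range(4):
        z=x.copy();z[i]+=ep[i];J[:,i]=(flow(z,K,t0,t1)-y)/ep[i]
    dt=t1-t0
    return y,J@P@J.T+dt*np.diag([1e-6,1e-4,4e-5,1e-7])
def upd(x,P,z,s):
    H=np.array([1.,0,0,0]);k=P@H/(H@P@H+s*s);inn=z-x[0];x=x+k*inn
    x[0]=max(x[0],0);x[3]=np.clip(x[3],.08,.14)
    return x,P-np.outer(k,H@P),inn
def plan(x,phi,qt,T,n,over=0.):
    q0,v0=x[0],x[1];a0=np.clip(f(x,phi,0),-.25,.25)
    if q0<=0 and a0<0:a0=0
    M=np.array([[T**3,T**4,T**5],[3*T**2,4*T**3,5*T**4],[6*T,12*T**2,20*T**3]])
    c=np.linalg.solve(M,[qt-q0-v0*T-a0*T*T/2,-v0-a0*T,-a0]);C=np.r_[q0,v0,a0/2,c][::-1]
    out=[]
    for k in range(1,n+1):
        t=min(k/12,T)
        q=np.polyval(C,t);qd=np.polyval(np.polyder(C),t);qa=np.polyval(np.polyder(C,2),t)
        p=q+(.36*np.sin(.785-q)+x[3]*qa+.008*qd+.001*np.tanh(qd/.01))/.27-x[2]
        out.append(float(np.clip(p,q-1.0,q+1.05)))
    return out,C
if __name__=="__main__":
    qt,T,n=float(sys.argv[1]),float(sys.argv[2]),int(sys.argv[3])
    s=r.sense();t=s["time_s"];tag=f"{t:.2f}"
    a=r.capture("side");b=r.capture("top");s2=r.sense();t2=s2["time_s"]
    if os.path.exists(S):
        D=json.load(open(S));x=np.array(D["x"]);P=np.array(D["P"])
        N=len(D["plan"]);K=[(D["t"],D["phi"])]+[(t-(N-k-1)/12,p) for k,p in enumerate(D["plan"])]+[(t+9,D["plan"][-1])]
        tl=D["t"];pc=D["plan"][-1]
    else:
        x=np.array([0,0,0,.11]);P=np.diag([1e-6,1e-6,.03**2,.015**2]);pc=.88;K=[(t,pc),(t+9,pc)];tl=t
    if t>tl:x,P=pred(x,P,K,tl,t)
    xp=x.copy()
    ms=door("side",a,x[0]);mt=door("top",b,x[0]);ii=[]
    if ms[1]>=4:x,P,i=upd(x,P,ms[0]-.006,.008);ii.append(i)
    x,P=pred(x,P,K,t,t+.05)
    if mt[1]>=4:x,P,i=upd(x,P,mt[0]-.003,.006);ii.append(i)
    x,P=pred(x,P,K,t+.05,t2)
    ph=phinow()
    print("t %.2f side %.3f(%d) top %.3f(%d) pred %.3f"%(t,ms[0],ms[1],mt[0],mt[1],xp[0]),"x",np.round(x,4),"phi cmd %.3f meas %.3f r %.4f"%(pc,*ph),"F",np.round(s2["wrist_force"],1),"tilt",round(float(s2["ee_rot"][2,0]),4))
    pl,C=plan(x,pc,qt,T,n)
    print("plan phi",np.round(pl,3),"q end %.3f"%np.polyval(C,min(n/12,T)))
    rows(pl,pc)
    json.dump(dict(x=x.tolist(),P=P.tolist(),t=t2,phi=pc,plan=pl),open(S,"w"))
    im=np.vstack([cv2.resize(a[130:270,240:400],None,fx=3,fy=3)[:270],cv2.resize(b[140:250,200:360],None,fx=3,fy=3)])
    cv2.imwrite("pics/f%s.png"%tag,im[:,:,::-1]);cv2.imwrite("pics/last.png",im[:,:,::-1])
E
rm -f st.json; python3 step.py .785 5 6
```

```text
t 4.92 side 0.006(21) top 0.004(21) pred 0.000 x [0.   0.   0.   0.11] phi cmd 0.880 meas 0.879 r 0.2010 F [-3.2 -4.5  0.7] tilt -1.0
plan phi [0.955 0.967 0.979 0.988 0.996 1.003] q end 0.007
0,0,0,0,0.0141,0.0051,0.02, 0,0,0,0,0.0164,0.0061,0.02, 0,0,0,0,0.0184,0.0069,0.02, 0,0,0,0,0.0202,0.0077,0.02, 0,0,0,0,0.0216,0.0084,0.02, 0,0,0,0,0.0229,0.0089,0.02,
```

Emit:
{"fn": "move_arm", "kwargs": {"increments": [0,0,0,0,0.014,0.004,0.02,0,0,0,0,0.0165,0.005,0.02,0,0,0,0,0.0185,0.006,0.02,0,0,0,0,0.02,0.0065,0.02,0,0,0,0,0.0215,0.0075,0.02,0,0,0,0,0.023,0.008,0.02]}}

```text
time_s: 5.52
tcp_pos: [0.4806, 0.0599, 0.2587]
ee_rot: [[-0.001, -0.874, 0.487], [-0.001, 0.487, 0.874], [-1.0, 0.0, -0.001]]
wrist_force: [-2.3, -3.0, -0.3]
gripper_width: 0.337
```

```bash
python3 step.py .785 4.5 6
```

```text
t 5.52 side 0.013(21) top 0.012(21) pred 0.009 x [ 0.0115  0.0492 -0.0055  0.1104] phi cmd 1.003 meas 1.002 r 0.2012 F [-2.5 -2.5  0.1] tilt -1.0
plan phi [1.007 1.013 1.017 1.021 1.024 1.026] q end 0.054
0,0,0,0,0.0008,0.0004,0.02, 0,0,0,0,0.0018,0.0008,0.02, 0,0,0,0,0.0026,0.0012,0.02, 0,0,0,0,0.0033,0.0016,0.02, 0,0,0,0,0.0038,0.0018,0.02, 0,0,0,0,0.0041,0.0020,0.02,
```

View pics/last.png

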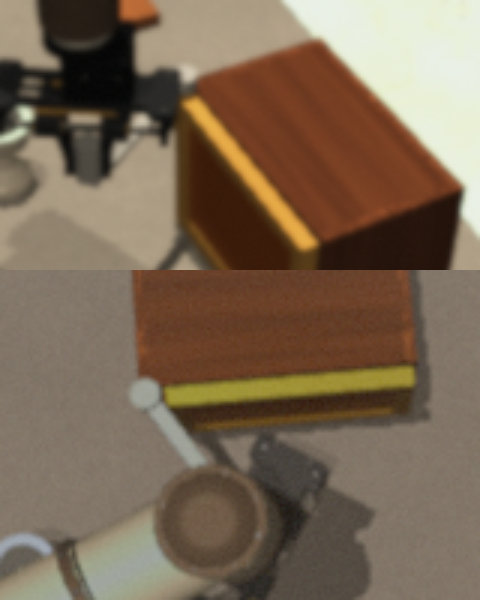

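The strip is clear in both views and the door has just left its stop. Carrying on.

Emit:
{"fn": "move_arm", "kwargs": {"increments": [0,0,0,0,0.001,0.0005,0.02,0,0,0,0,0.002,0.001,0.02,0,0,0,0,0.0025,0.001,0.02,0,0,0,0,0.0035,0.0015,0.02,0,0,0,0,0.004,0.002,0.02,0,0,0,0,0.004,0.002,0.02]}}

```text
time_s: 6.12
tcp_pos: [0.4777, 0.0639, 0.2587]
ee_rot: [[-0.001, -0.874, 0.486], [-0.0, 0.486, 0.874], [-1.0, 0.001, -0.001]]
wrist_force: [-2.4, -4.3, -0.2]
gripper_width: 0.336
```

```bash
python3 step.py .785 4 6
```

```text
t 6.12 side 0.051(21) top 0.057(21) pred 0.054 x [ 0.0594  0.125  -0.0098  0.1111] phi cmd 1.026 meas 1.025 r 0.2012 F [-3.3 -3.2 -0.2] tilt -1.0
plan phi [1.023 1.024 1.025 1.024 1.023 1.021] q end 0.141
0,0,0,0,-0.0005,-0.0003,0.02, 0,0,0,0,-0.0003,-0.0001,0.02, 0,0,0,0,-0.0002,-0.0001,0.02, 0,0,0,0,-0.0002,-0.0001,0.02, 0,0,0,0,-0.0005,-0.0002,0.02, 0,0,0,0,-0.0009,-0.0004,0.02,
```

View pics/last.png

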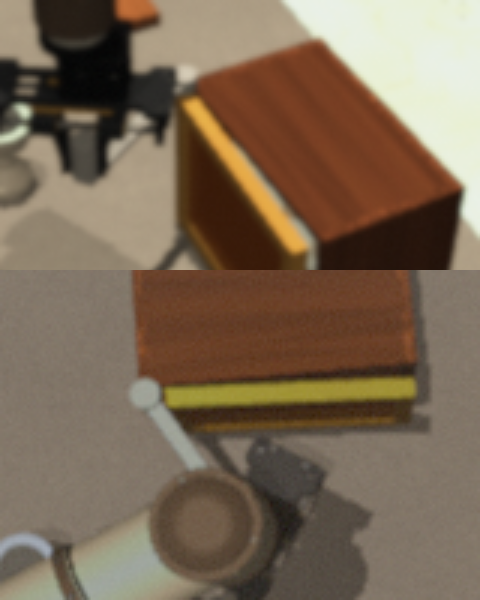

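The pictures show the door ajar by about 0.055 rad, as predicted.

Emit:
{"fn": "move_arm", "kwargs": {"increments": [0,0,0,0,-0.0005,-0.0005,0.02,0,0,0,0,-0.0005,0,0.02,0,0,0,0,0,0,0.02,0,0,0,0,0,0,0.02,0,0,0,0,-0.0005,0,0.02,0,0,0,0,-0.001,-0.0005,0.02]}}

```text
time_s: 6.72
tcp_pos: [0.4785, 0.0628, 0.2587]
ee_rot: [[-0.001, -0.874, 0.487], [-0.0, 0.487, 0.874], [-1.0, 0.0, -0.001]]
wrist_force: [-3.4, -3.1, -1.0]
gripper_width: 0.338
```

```bash
python3 step.py .785 3.5 6
```

```text
t 6.72 side 0.139(21) top 0.148(21) pred 0.139 x [ 0.1546  0.1987 -0.0109  0.1119] phi cmd 1.021 meas 1.018 r 0.2011 F [-3.  -2.7  0.7] tilt -1.0
plan phi [1.01  1.007 1.003 0.998 0.992 0.985] q end 0.268
0,0,0,0,-0.0020,-0.0009,0.02, 0,0,0,0,-0.0025,-0.0012,0.02, 0,0,0,0,-0.0033,-0.0016,0.02, 0,0,0,0,-0.0042,-0.0020,0.02, 0,0,0,0,-0.0053,-0.0025,0.02, 0,0,0,0,-0.0066,-0.0030,0.02,
```

View pics/last.png

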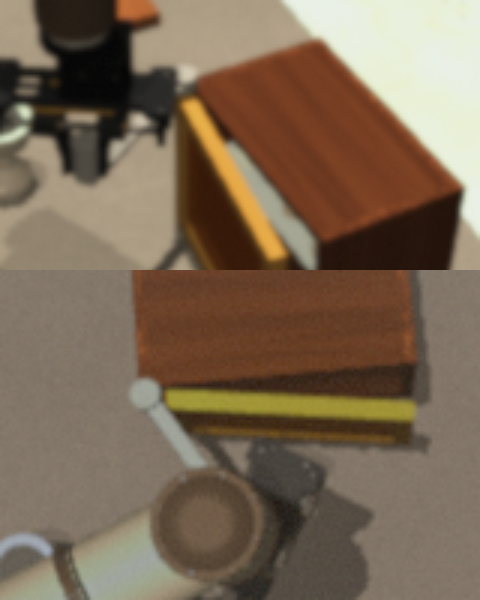

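The door is opening as predicted, with both strips clear at about 0.15 rad.

Emit:
{"fn": "move_arm", "kwargs": {"increments": [0,0,0,0,-0.002,-0.001,0.02,0,0,0,0,-0.0025,-0.001,0.02,0,0,0,0,-0.0035,-0.0015,0.02,0,0,0,0,-0.004,-0.002,0.02,0,0,0,0,-0.0055,-0.0025,0.02,0,0,0,0,-0.0065,-0.003,0.02]}}

```text
time_s: 7.32
tcp_pos: [0.4829, 0.0569, 0.2587]
ee_rot: [[-0.001, -0.874, 0.487], [-0.0, 0.487, 0.874], [-1.0, 0.0, -0.001]]
wrist_force: [-3.0, -3.8, -0.3]
gripper_width: 0.338
```

```bash
python3 step.py .785 3.0 6
```

```text
t 7.32 side 0.265(21) top 0.281(21) pred 0.265 x [ 0.2876  0.2429 -0.0113  0.1121] phi cmd 0.985 meas 0.982 r 0.2011 F [-3.6 -3.1  0.4] tilt -1.0
plan phi [0.968 0.961 0.953 0.944 0.935 0.925] q end 0.416
0,0,0,0,-0.0031,-0.0013,0.02, 0,0,0,0,-0.0044,-0.0019,0.02, 0,0,0,0,-0.0059,-0.0025,0.02, 0,0,0,0,-0.0075,-0.0031,0.02, 0,0,0,0,-0.0093,-0.0038,0.02, 0,0,0,0,-0.0111,-0.0045,0.02,
```

View pics/last.png

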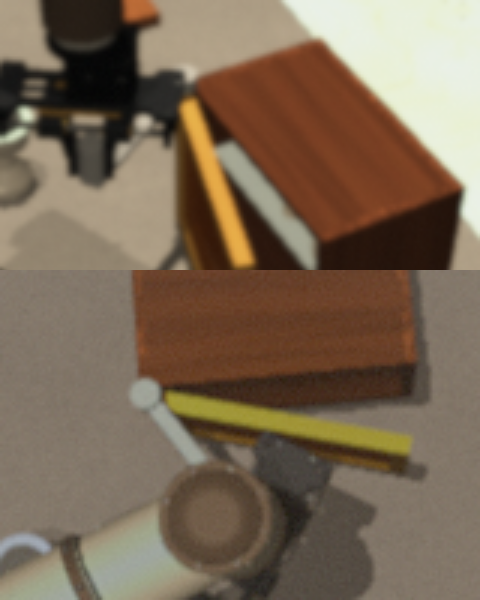

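The views agree at about 0.28 rad. The gripper will soon cover part of the strip in the top view.

Emit:
{"fn": "move_arm", "kwargs": {"increments": [0,0,0,0,-0.003,-0.0015,0.02,0,0,0,0,-0.0045,-0.002,0.02,0,0,0,0,-0.006,-0.0025,0.02,0,0,0,0,-0.0075,-0.003,0.02,0,0,0,0,-0.0095,-0.004,0.02,0,0,0,0,-0.011,-0.0045,0.02]}}

```text
time_s: 7.92
tcp_pos: [0.4905, 0.0476, 0.2587]
ee_rot: [[-0.0, -0.874, 0.487], [-0.0, 0.487, 0.874], [-1.0, 0.0, -0.0]]
wrist_force: [-3.6, -3.4, -0.4]
gripper_width: 0.338
```

```bash
python3 step.py .785 2.6 5
```

```text
t 7.92 side 0.403(21) top 0.426(13) pred 0.411 x [ 0.431   0.2382 -0.013   0.1114] phi cmd 0.925 meas 0.922 r 0.2011 F [-3.9 -4.2  0.6] tilt -1.0
plan phi [0.907 0.9   0.892 0.884 0.874] q end 0.529
0,0,0,0,-0.0032,-0.0012,0.02, 0,0,0,0,-0.0046,-0.0017,0.02, 0,0,0,0,-0.0061,-0.0022,0.02, 0,0,0,0,-0.0078,-0.0027,0.02, 0,0,0,0,-0.0095,-0.0032,0.02,
```

View pics/last.png

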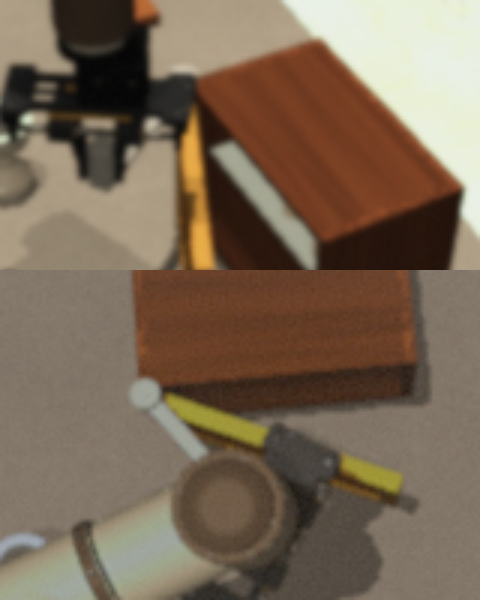

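The side view has the door nearly edge-on. In the top view the gripper covers the middle of the strip, but both ends are clear.

Emit:
{"fn": "move_arm", "kwargs": {"increments": [0,0,0,0,-0.003,-0.001,0.02,0,0,0,0,-0.0045,-0.0015,0.02,0,0,0,0,-0.006,-0.002,0.02,0,0,0,0,-0.008,-0.0025,0.02,0,0,0,0,-0.0095,-0.003,0.02]}}

```text
time_s: 8.43
tcp_pos: [0.4973, 0.0402, 0.2587]
ee_rot: [[-0.001, -0.874, 0.487], [-0.001, 0.487, 0.874], [-1.0, 0.0, -0.001]]
wrist_force: [-3.8, -3.7, 0.8]
gripper_width: 0.338
```

```bash
python3 step.py .785 2.2 5
```

```text
t 8.43 side 0.541(14) top 0.552(10) pred 0.526 x [ 0.5585  0.23   -0.0076  0.1165] phi cmd 0.874 meas 0.872 r 0.2010 F [-3.8 -3.6 -0.6] tilt -1.0
plan phi [0.848 0.832 0.818 0.805 0.793] q end 0.649
0,0,0,0,-0.0052,-0.0016,0.02, 0,0,0,0,-0.0082,-0.0024,0.02, 0,0,0,0,-0.0109,-0.0031,0.02, 0,0,0,0,-0.0134,-0.0037,0.02, 0,0,0,0,-0.0156,-0.0042,0.02,
```

View pics/last.png

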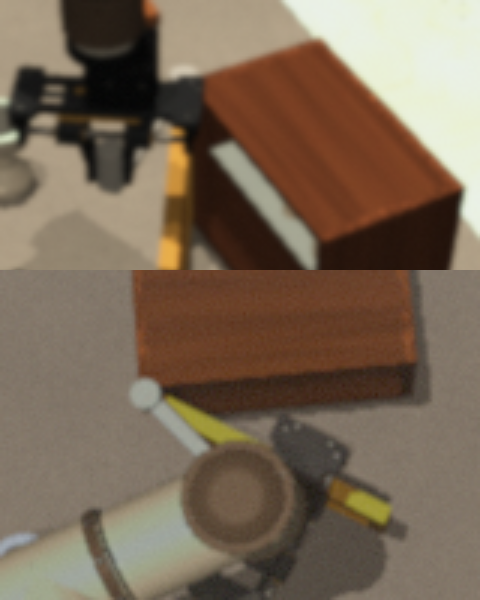

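The top view shows the lever now covering part of the strip near the hinge and the arm's shadow on it near the gripper, so I'll use only the outer part of the strip.

Emit:
{"fn": "move_arm", "kwargs": {"increments": [0,0,0,0,-0.005,-0.0015,0.02,0,0,0,0,-0.008,-0.0025,0.02,0,0,0,0,-0.011,-0.003,0.02,0,0,0,0,-0.0135,-0.0035,0.02,0,0,0,0,-0.0155,-0.004,0.02]}}

```text
time_s: 8.95
tcp_pos: [0.5089, 0.029, 0.2587]
ee_rot: [[-0.001, -0.874, 0.487], [-0.001, 0.487, 0.874], [-1.0, 0.0, -0.001]]
wrist_force: [-3.6, -4.4, 0.4]
gripper_width: 0.335
```

```bash
sed -i 's/(rad>.08)/(rad>(.2 if guess>.45 else .08))/; s/    if ok.sum()<20:/    global MASK;MASK=np.c_[u,v][ok]\n    if ok.sum()<20:/' h.py
python3 - <<'E'
s=open('step.py').read()
s=s.replace('ms=door("side",a,x[0]);mt=door("top",b,x[0])','ms=door("side",a,x[0]);a=a.copy();import h as H;a0=a.copy();a[H.MASK[:,1],H.MASK[:,0]]=[255,0,255];mt=door("top",b,x[0]);b0=b.copy();b=b.copy();b[H.MASK[:,1],H.MASK[:,0]]=[255,0,255]')
s=s.replace('im=np.vstack([','im0=np.hstack([a0[130:270,220:380],b0[140:280,200:360]]);im1=np.hstack([a[130:270,220:380],b[140:280,200:360]]);im=np.vstack([cv2.resize(q,None,fx=2,fy=2) for q in (im0,im1)]);0;(0 and [').replace('fx=3,fy=3)])\n','fx=3,fy=3)])\n')
open('step.py','w').write(s)
E
python3 step.py .785 2.0 5
```

```text
t 8.95 side nan(0) top 0.663(5) pred 0.645 x [ 0.6677  0.176  -0.0055  0.1188] phi cmd 0.793 meas 0.791 r 0.2009 F [-3.4 -4.5  1. ] tilt -1.0
plan phi [0.775 0.767 0.76  0.754 0.75 ] q end 0.729
0,0,0,0,-0.0035,-0.0008,0.02, 0,0,0,0,-0.0052,-0.0011,0.02, 0,0,0,0,-0.0066,-0.0014,0.02, 0,0,0,0,-0.0077,-0.0016,0.02, 0,0,0,0,-0.0085,-0.0017,0.02,
```

View pics/last.png

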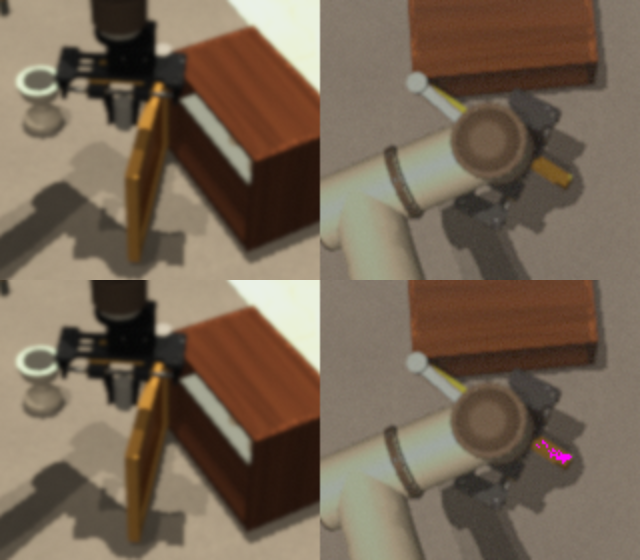

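The arm's shadow now lies on the free end, at about (283,230) in the top view. I need a lower brightness threshold there.

Emit:
{"fn": "move_arm", "kwargs": {"increments": [0,0,0,0,-0.0035,-0.001,0.02,0,0,0,0,-0.005,-0.001,0.02,0,0,0,0,-0.0065,-0.0015,0.02,0,0,0,0,-0.0075,-0.0015,0.02,0,0,0,0,-0.0085,-0.0015,0.02]}}

```text
time_s: 9.47
tcp_pos: [0.5155, 0.0235, 0.2587]
ee_rot: [[-0.001, -0.874, 0.487], [-0.001, 0.487, 0.874], [-1.0, 0.0, -0.001]]
wrist_force: [-4.1, -4.9, 0.1]
gripper_width: 0.333
```

```bash
sed -i 's/(120 if n=="top" else 165)/((120 if guess<.6 else 75) if n=="top" else 165)/' h.py
sed -i 's/^    ph=phinow()/    ph=phinow();cv2.imwrite("pics\/raws%s.png"%tag,a0[:,:,::-1]);cv2.imwrite("pics\/rawt%s.png"%tag,b0[:,:,::-1])/' step.py
python3 step.py .785 1.8 4
python3 - <<'E'
import glob,cv2
f=sorted(glob.glob('pics/rawt*'))[-1];im=cv2.imread(f);h=cv2.cvtColor(im,cv2.COLOR_BGR2HSV)
print(h[225:236:2,270:290:3].tolist())
E
```

```text
t 9.47 side nan(0) top 0.749(7) pred 0.727 x [ 0.7497  0.1134 -0.0019  0.1232] phi cmd 0.750 meas 0.749 r 0.2008 F [-3.6 -4.9 -0.7] tilt -1.0
plan phi [0.735 0.727 0.723 0.722] q end 0.779
0,0,0,0,-0.0031,-0.0005,0.02, 0,0,0,0,-0.0045,-0.0008,0.02, 0,0,0,0,-0.0054,-0.0009,0.02, 0,0,0,0,-0.0057,-0.0010,0.02, 
[[[28, 45, 157], [24, 53, 160], [21, 56, 160], [19, 66, 135], [17, 91, 101], [13, 83, 95], [13, 92, 91]], [[21, 57, 161], [18, 60, 158], [18, 64, 152], [18, 62, 147], [19, 64, 127], [16, 71, 97], [21, 69, 74]], [[20, 67, 153], [16, 65, 146], [17, 68, 135], [20, 67, 121], [17, 67, 103], [17, 61, 75], [15, 68, 60]], [[18, 61, 138], [19, 63, 130], [20, 64, 108], [18, 69, 85], [16, 51, 121], [16, 48, 112], [13, 34, 52]], [[19, 69, 118], [21, 62, 95], [13, 66, 62], [16, 53, 91], [17, 56, 124], [19, 63, 89], [15, 58, 79]], [[18, 70, 80], [11, 38, 53], [19, 43, 48], [21, 62, 58], [18, 57, 80], [14, 43, 88], [16, 60, 89]]]
```

View pics/last.png

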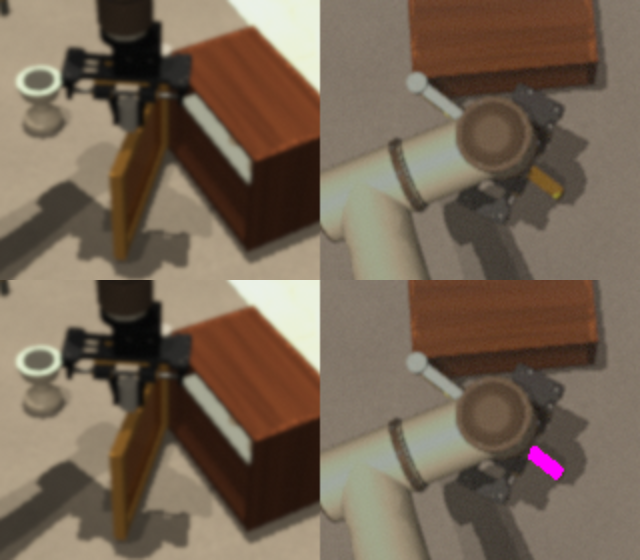

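The mask now covers the whole visible strip in the top view, giving 0.75 rad. Settling at half open.

Emit:
{"fn": "move_arm", "kwargs": {"increments": [0,0,0,0,-0.003,-0.0005,0.02,0,0,0,0,-0.0045,-0.001,0.02,0,0,0,0,-0.0055,-0.001,0.02,0,0,0,0,-0.0055,-0.001,0.02]}}

```text
time_s: 9.9
tcp_pos: [0.52, 0.0199, 0.2587]
ee_rot: [[-0.001, -0.874, 0.487], [-0.001, 0.487, 0.874], [-1.0, 0.0, -0.001]]
wrist_force: [-3.4, -4.5, 0.3]
gripper_width: 0.333
```

```bash
python3 step.py .785 1.5 4
```

```text
t 9.90 side 0.784(2) top 0.785(6) pred 0.778 x [ 0.7837  0.0421 -0.0017  0.1234] phi cmd 0.722 meas 0.721 r 0.2008 F [-2.8 -4.8  0.2] tilt -1.0
plan phi [0.729 0.739 0.747 0.754] q end 0.791
0,0,0,0,0.0016,0.0002,0.02, 0,0,0,0,0.0034,0.0005,0.02, 0,0,0,0,0.0050,0.0008,0.02, 0,0,0,0,0.0064,0.0011,0.02,
```

View pics/last.png

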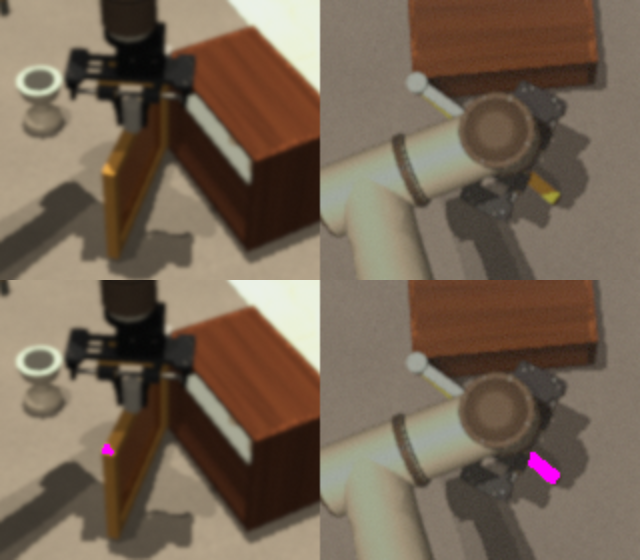

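The door is at 0.785 rad with a clean mask in the top view. Holding starts, with feedback.

Emit:
{"fn": "move_arm", "kwargs": {"increments": [0,0,0,0,0.0015,0,0.02,0,0,0,0,0.0035,0.0005,0.02,0,0,0,0,0.005,0.001,0.02,0,0,0,0,0.0065,0.001,0.02]}}

```text
time_s: 10.33
tcp_pos: [0.5146, 0.0242, 0.2587]
ee_rot: [[-0.001, -0.874, 0.487], [-0.001, 0.487, 0.874], [-1.0, 0.0, -0.001]]
wrist_force: [-3.8, -4.3, 0.2]
gripper_width: 0.338
```

```bash
python3 step.py .785 1.5 5
```

```text
t 10.33 side nan(0) top 0.796(7) pred 0.791 x [ 0.7925  0.0016 -0.0013  0.1237] phi cmd 0.754 meas 0.755 r 0.2009 F [-3.3 -3.9 -0.7] tilt -1.0
plan phi [0.761 0.767 0.772 0.777 0.781] q end 0.790
0,0,0,0,0.0013,0.0002,0.02, 0,0,0,0,0.0025,0.0005,0.02, 0,0,0,0,0.0037,0.0007,0.02, 0,0,0,0,0.0046,0.0009,0.02, 0,0,0,0,0.0054,0.0011,0.02,
```

View pics/last.png

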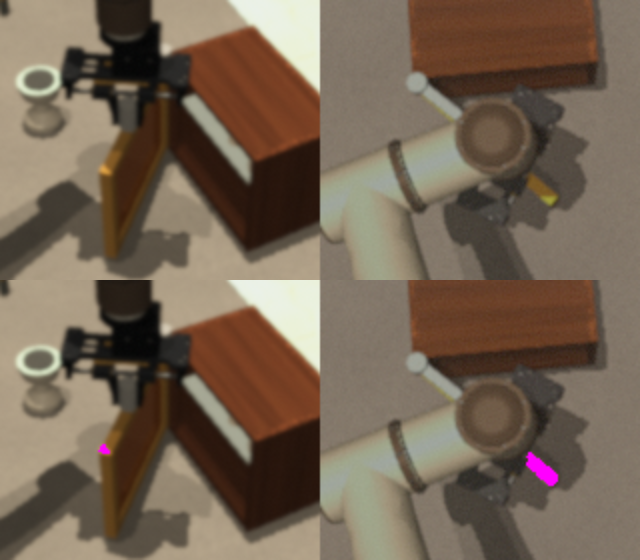

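The door is almost still at 0.793 rad with a clean mask. Continuing the hold.

Emit:
{"fn": "move_arm", "kwargs": {"increments": [0,0,0,0,0.0015,0,0.02,0,0,0,0,0.0025,0.0005,0.02,0,0,0,0,0.0035,0.0005,0.02,0,0,0,0,0.0045,0.001,0.02,0,0,0,0,0.0055,0.001,0.02]}}

```text
time_s: 10.85
tcp_pos: [0.5103, 0.0278, 0.2587]
ee_rot: [[-0.001, -0.874, 0.487], [-0.001, 0.487, 0.874], [-1.0, 0.0, -0.001]]
wrist_force: [-3.7, -3.9, -0.2]
gripper_width: 0.335
```

```bash
python3 step.py .785 1.5 6
```

```text
t 10.85 side nan(0) top 0.799(7) pred 0.790 x [ 7.946e-01 -1.300e-03  7.000e-04  1.240e-01] phi cmd 0.781 meas 0.783 r 0.2009 F [-3.6 -5.1 -0.6] tilt -1.0
plan phi [0.776 0.772 0.77  0.769 0.77  0.771] q end 0.792
0,0,0,0,-0.0010,-0.0002,0.02, 0,0,0,0,-0.0018,-0.0004,0.02, 0,0,0,0,-0.0022,-0.0005,0.02, 0,0,0,0,-0.0024,-0.0005,0.02, 0,0,0,0,-0.0023,-0.0005,0.02, 0,0,0,0,-0.0020,-0.0004,0.02,
```

View pics/last.png

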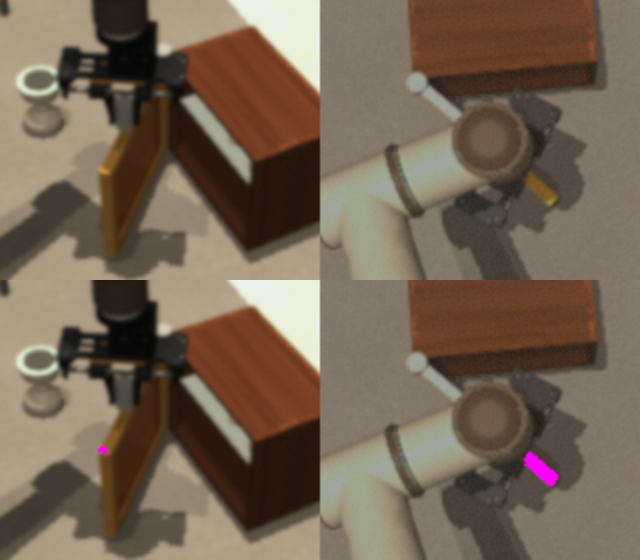

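The door is steady at 0.795 rad and the view is unchanged.

Emit:
{"fn": "move_arm", "kwargs": {"increments": [0,0,0,0,-0.001,0,0.02,0,0,0,0,-0.002,-0.0005,0.02,0,0,0,0,-0.002,-0.0005,0.02,0,0,0,0,-0.0025,-0.0005,0.02,0,0,0,0,-0.0025,-0.0005,0.02,0,0,0,0,-0.002,-0.0005,0.02]}}

```text
time_s: 11.45
tcp_pos: [0.512, 0.0263, 0.2587]
ee_rot: [[-0.0, -0.874, 0.487], [-0.001, 0.487, 0.874], [-1.0, 0.0, -0.001]]
wrist_force: [-4.1, -3.0, 0.5]
gripper_width: 0.337
```

```bash
python3 step.py .785 1.5 7
```

```text
t 11.45 side nan(0) top 0.794(7) pred 0.792 x [ 7.907e-01 -1.170e-02  6.000e-04  1.240e-01] phi cmd 0.771 meas 0.772 r 0.2009 F [-3.2 -4.5 -0.6] tilt -1.0
plan phi [0.778 0.783 0.787 0.79  0.791 0.792 0.792] q end 0.785
0,0,0,0,0.0013,0.0003,0.02, 0,0,0,0,0.0023,0.0005,0.02, 0,0,0,0,0.0031,0.0007,0.02, 0,0,0,0,0.0036,0.0008,0.02, 0,0,0,0,0.0039,0.0008,0.02, 0,0,0,0,0.0041,0.0009,0.02, 0,0,0,0,0.0041,0.0009,0.02,
```

View pics/last.png

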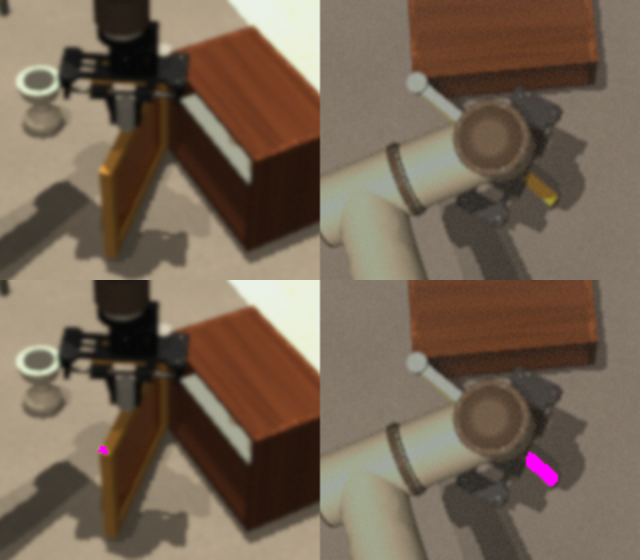

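The door is steady at 0.791 rad. Holding with longer steps.

Emit:
{"fn": "move_arm", "kwargs": {"increments": [0,0,0,0,0.0015,0.0005,0.02,0,0,0,0,0.0025,0.0005,0.02,0,0,0,0,0.003,0.0005,0.02,0,0,0,0,0.0035,0.001,0.02,0,0,0,0,0.004,0.001,0.02,0,0,0,0,0.004,0.001,0.02,0,0,0,0,0.004,0.001,0.02]}}

```text
time_s: 12.13
tcp_pos: [0.5087, 0.0292, 0.2587]
ee_rot: [[-0.001, -0.874, 0.487], [-0.001, 0.487, 0.874], [-1.0, 0.0, -0.001]]
wrist_force: [-3.3, -4.4, -0.7]
gripper_width: 0.336
```

```bash
python3 step.py .785 1.5 7
```

```text
t 12.13 side nan(0) top 0.793(7) pred 0.786 x [0.7895 0.0041 0.0021 0.1234] phi cmd 0.792 meas 0.793 r 0.2009 F [-4.  -5.5  0.1] tilt -1.0
plan phi [0.784 0.777 0.772 0.769 0.768 0.768 0.769] q end 0.790
0,0,0,0,-0.0017,-0.0004,0.02, 0,0,0,0,-0.0030,-0.0007,0.02, 0,0,0,0,-0.0040,-0.0009,0.02, 0,0,0,0,-0.0046,-0.0010,0.02, 0,0,0,0,-0.0049,-0.0010,0.02, 0,0,0,0,-0.0048,-0.0010,0.02, 0,0,0,0,-0.0046,-0.0010,0.02,
```

View pics/last.png

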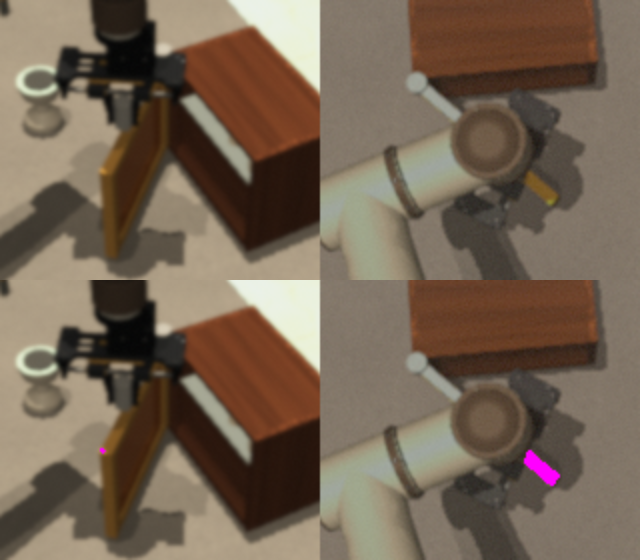

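The picture is unchanged, with the door at 0.79 rad.

Emit:
{"fn": "move_arm", "kwargs": {"increments": [0,0,0,0,-0.0015,-0.0005,0.02,0,0,0,0,-0.003,-0.0005,0.02,0,0,0,0,-0.004,-0.001,0.02,0,0,0,0,-0.0045,-0.001,0.02,0,0,0,0,-0.005,-0.001,0.02,0,0,0,0,-0.005,-0.001,0.02,0,0,0,0,-0.0045,-0.001,0.02]}}

```text
time_s: 12.82
tcp_pos: [0.5123, 0.026, 0.2587]
ee_rot: [[-0.0, -0.874, 0.487], [-0.001, 0.487, 0.874], [-1.0, 0.0, -0.001]]
wrist_force: [-3.8, -3.6, -0.1]
gripper_width: 0.337
```

```bash
python3 step.py .785 1.5 7
```

```text
t 12.82 side nan(0) top 0.790(7) pred 0.789 x [ 0.7866 -0.0115  0.0014  0.1236] phi cmd 0.769 meas 0.770 r 0.2009 F [-3.  -3.9 -0.5] tilt -1.0
plan phi [0.779 0.787 0.792 0.796 0.798 0.798 0.798] q end 0.782
0,0,0,0,0.0020,0.0004,0.02, 0,0,0,0,0.0035,0.0007,0.02, 0,0,0,0,0.0045,0.0010,0.02, 0,0,0,0,0.0052,0.0011,0.02, 0,0,0,0,0.0056,0.0012,0.02, 0,0,0,0,0.0058,0.0013,0.02, 0,0,0,0,0.0057,0.0012,0.02,
```

View pics/last.png

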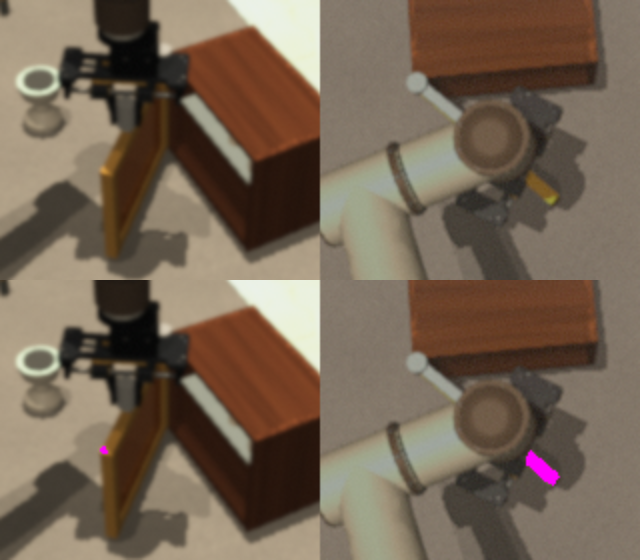

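The picture is steady, with the door at 0.787 rad.

Emit:
{"fn": "move_arm", "kwargs": {"increments": [0,0,0,0,0.002,0.0005,0.02,0,0,0,0,0.0035,0.0005,0.02,0,0,0,0,0.0045,0.001,0.02,0,0,0,0,0.005,0.001,0.02,0,0,0,0,0.0055,0.001,0.02,0,0,0,0,0.006,0.0015,0.02,0,0,0,0,0.0055,0.001,0.02]}}

```text
time_s: 13.5
tcp_pos: [0.5079, 0.0299, 0.2587]
ee_rot: [[-0.0, -0.874, 0.486], [-0.0, 0.486, 0.874], [-1.0, 0.0, -0.001]]
wrist_force: [-3.2, -3.9, -0.2]
gripper_width: 0.335
```

```bash
python3 step.py .785 1.5 7
```

```text
t 13.50 side nan(0) top 0.786(7) pred 0.783 x [0.7834 0.005  0.0013 0.1236] phi cmd 0.798 meas 0.798 r 0.2009 F [-3.7 -4.1 -0.8] tilt -1.0
plan phi [0.791 0.786 0.782 0.779 0.777 0.776 0.776] q end 0.786
0,0,0,0,-0.0013,-0.0003,0.02, 0,0,0,0,-0.0024,-0.0005,0.02, 0,0,0,0,-0.0032,-0.0007,0.02, 0,0,0,0,-0.0038,-0.0008,0.02, 0,0,0,0,-0.0041,-0.0009,0.02, 0,0,0,0,-0.0043,-0.0010,0.02, 0,0,0,0,-0.0043,-0.0010,0.02,
```

View pics/last.png

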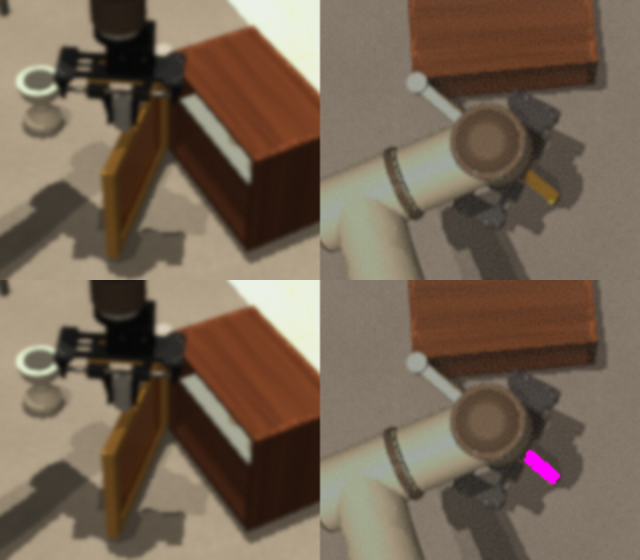

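The door is still at 0.783 rad. I need to hold until about 16 s for margin.

Emit:
{"fn": "move_arm", "kwargs": {"increments": [0,0,0,0,-0.0015,-0.0005,0.02,0,0,0,0,-0.0025,-0.0005,0.02,0,0,0,0,-0.003,-0.0005,0.02,0,0,0,0,-0.004,-0.001,0.02,0,0,0,0,-0.004,-0.001,0.02,0,0,0,0,-0.0045,-0.001,0.02,0,0,0,0,-0.0045,-0.001,0.02]}}

```text
time_s: 14.18
tcp_pos: [0.5115, 0.0267, 0.2587]
ee_rot: [[-0.0, -0.874, 0.487], [-0.0, 0.487, 0.874], [-1.0, 0.0, -0.001]]
wrist_force: [-4.3, -4.6, 0.7]
gripper_width: 0.338
```

```bash
python3 step.py .785 1.5 8
```

```text
t 14.18 side nan(0) top 0.784(7) pred 0.786 x [ 7.810e-01 -7.200e-03 -4.000e-04  1.238e-01] phi cmd 0.776 meas 0.775 r 0.2009 F [-3.7 -4.3 -0.5] tilt -1.0
plan phi [0.786 0.793 0.798 0.802 0.803 0.803 0.801 0.799] q end 0.780
0,0,0,0,0.0020,0.0004,0.02, 0,0,0,0,0.0034,0.0007,0.02, 0,0,0,0,0.0044,0.0010,0.02, 0,0,0,0,0.0050,0.0011,0.02, 0,0,0,0,0.0053,0.0012,0.02, 0,0,0,0,0.0053,0.0012,0.02, 0,0,0,0,0.0050,0.0011,0.02, 0,0,0,0,0.0045,0.0010,0.02,
```

View pics/last.png

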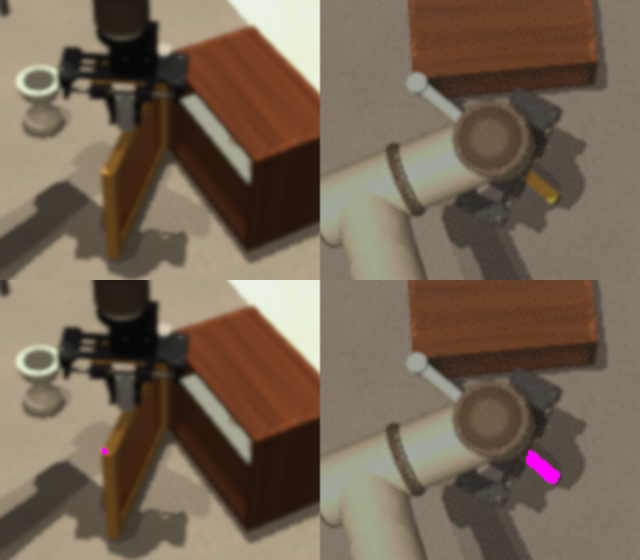

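The picture is unchanged, with the door at 0.781 rad.

Emit:
{"fn": "move_arm", "kwargs": {"increments": [0,0,0,0,0.002,0.0005,0.02,0,0,0,0,0.0035,0.0005,0.02,0,0,0,0,0.0045,0.001,0.02,0,0,0,0,0.005,0.001,0.02,0,0,0,0,0.0055,0.001,0.02,0,0,0,0,0.0055,0.001,0.02,0,0,0,0,0.005,0.001,0.02,0,0,0,0,0.0045,0.001,0.02]}}

```text
time_s: 14.95
tcp_pos: [0.5078, 0.03, 0.2587]
ee_rot: [[-0.001, -0.874, 0.486], [-0.0, 0.486, 0.874], [-1.0, 0.0, -0.001]]
wrist_force: [-4.0, -4.3, -0.3]
gripper_width: 0.338
```

```bash
python3 step.py .785 1.5 8
```

```text
t 14.95 side nan(0) top 0.784(7) pred 0.781 x [ 7.814e-01  1.010e-02 -6.000e-04  1.238e-01] phi cmd 0.799 meas 0.799 r 0.2009 F [-3.5 -4.6 -0.4] tilt -1.0
plan phi [0.791 0.786 0.782 0.779 0.777 0.776 0.776 0.777] q end 0.786
0,0,0,0,-0.0015,-0.0003,0.02, 0,0,0,0,-0.0025,-0.0006,0.02, 0,0,0,0,-0.0033,-0.0007,0.02, 0,0,0,0,-0.0039,-0.0009,0.02, 0,0,0,0,-0.0042,-0.0009,0.02, 0,0,0,0,-0.0044,-0.0010,0.02, 0,0,0,0,-0.0044,-0.0010,0.02, 0,0,0,0,-0.0042,-0.0009,0.02,
```

View pics/last.png

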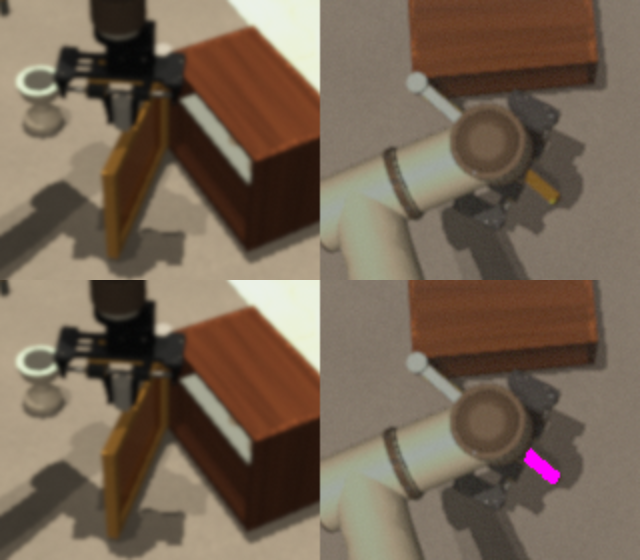

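The picture is steady. By the end of this step the door will have been held for about 6 s, so the next plan is the closing.

Emit:
{"fn": "move_arm", "kwargs": {"increments": [0,0,0,0,-0.0015,-0.0005,0.02,0,0,0,0,-0.0025,-0.0005,0.02,0,0,0,0,-0.0035,-0.0005,0.02,0,0,0,0,-0.004,-0.001,0.02,0,0,0,0,-0.004,-0.001,0.02,0,0,0,0,-0.0045,-0.001,0.02,0,0,0,0,-0.0045,-0.001,0.02,0,0,0,0,-0.004,-0.001,0.02]}}

```text
time_s: 15.72
tcp_pos: [0.511, 0.0271, 0.2587]
ee_rot: [[-0.0, -0.874, 0.487], [-0.0, 0.487, 0.874], [-1.0, 0.0, -0.0]]
wrist_force: [-3.7, -3.6, -0.4]
gripper_width: 0.339
```

```bash
python3 step.py 0 6 6
```

```text
t 15.72 side nan(0) top 0.785(7) pred 0.785 x [ 0.7825 -0.0056 -0.0015  0.1238] phi cmd 0.777 meas 0.778 r 0.2009 F [-3.7 -4.2 -0.3] tilt -1.0
plan phi [0.77  0.763 0.758 0.753 0.749 0.745] q end 0.774
0,0,0,0,-0.0014,-0.0003,0.02, 0,0,0,0,-0.0026,-0.0005,0.02, 0,0,0,0,-0.0038,-0.0008,0.02, 0,0,0,0,-0.0047,-0.0009,0.02, 0,0,0,0,-0.0055,-0.0011,0.02, 0,0,0,0,-0.0062,-0.0012,0.02,
```

View pics/last.png

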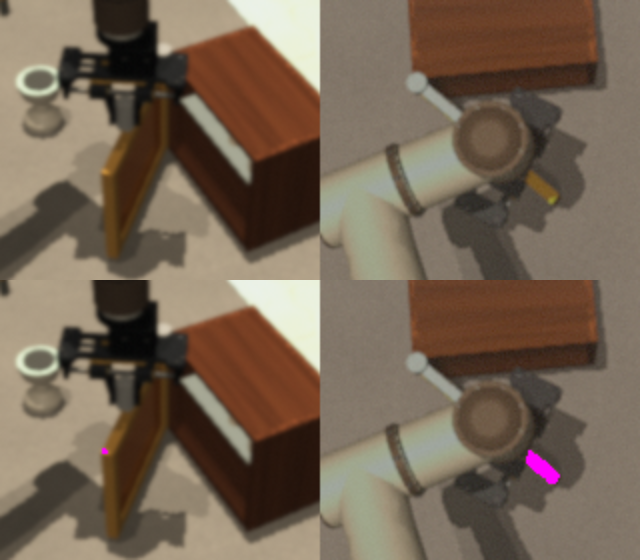

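The door has been held at 0.78 ± 0.02 rad from about 9.5 to 15.8 s. Now easing it shut.

Emit:
{"fn": "move_arm", "kwargs": {"increments": [0,0,0,0,-0.0015,-0.0005,0.02,0,0,0,0,-0.0025,-0.0005,0.02,0,0,0,0,-0.004,-0.001,0.02,0,0,0,0,-0.0045,-0.001,0.02,0,0,0,0,-0.0055,-0.001,0.02,0,0,0,0,-0.006,-0.001,0.02]}}

```text
time_s: 16.32
tcp_pos: [0.5157, 0.0233, 0.2587]
ee_rot: [[-0.0, -0.874, 0.487], [-0.0, 0.487, 0.874], [-1.0, 0.0, -0.001]]
wrist_force: [-2.9, -4.2, -0.7]
gripper_width: 0.34
```

```bash
python3 step.py 0 5.4 6
```

```text
t 16.32 side nan(0) top 0.775(7) pred 0.773 x [ 0.7702 -0.0429 -0.0012  0.1239] phi cmd 0.745 meas 0.748 r 0.2008 F [-3.8 -4.1 -1. ] tilt -1.0
plan phi [0.745 0.743 0.742 0.742 0.742 0.743] q end 0.737
0,0,0,0,-0.0001,-0.0000,0.02, 0,0,0,0,-0.0005,-0.0001,0.02, 0,0,0,0,-0.0007,-0.0001,0.02, 0,0,0,0,-0.0007,-0.0001,0.02, 0,0,0,0,-0.0007,-0.0001,0.02, 0,0,0,0,-0.0004,-0.0001,0.02,
```

View pics/last.png

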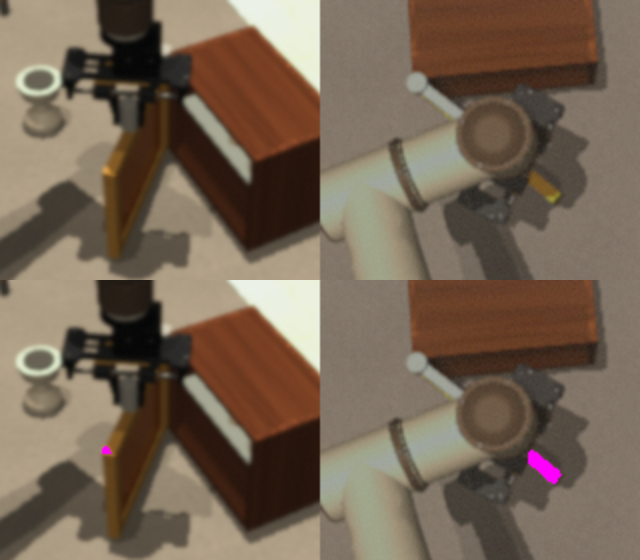

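The door has begun to close. It is at 0.77 rad and the mask is clean.

Emit:
{"fn": "move_arm", "kwargs": {"increments": [0,0,0,0,0,0,0.02,0,0,0,0,-0.0005,0,0.02,0,0,0,0,-0.0005,0,0.02,0,0,0,0,-0.0005,0,0.02,0,0,0,0,-0.0005,0,0.02,0,0,0,0,-0.0005,0,0.02]}}

```text
time_s: 16.92
tcp_pos: [0.516, 0.023, 0.2587]
ee_rot: [[-0.001, -0.874, 0.487], [-0.001, 0.487, 0.874], [-1.0, 0.0, -0.001]]
wrist_force: [-3.0, -5.3, -0.9]
gripper_width: 0.339
```

```bash
python3 step.py 0 5.0 6
```

```text
t 16.92 side nan(0) top 0.744(7) pred 0.737 x [ 0.7352 -0.0903  0.0016  0.1246] phi cmd 0.743 meas 0.746 r 0.2009 F [-3.4 -4.9 -0.7] tilt -1.0
plan phi [0.748 0.75  0.752 0.755 0.758 0.763] q end 0.677
0,0,0,0,0.0010,0.0002,0.02, 0,0,0,0,0.0013,0.0002,0.02, 0,0,0,0,0.0017,0.0003,0.02, 0,0,0,0,0.0023,0.0004,0.02, 0,0,0,0,0.0030,0.0006,0.02, 0,0,0,0,0.0038,0.0007,0.02,
```

View pics/last.png

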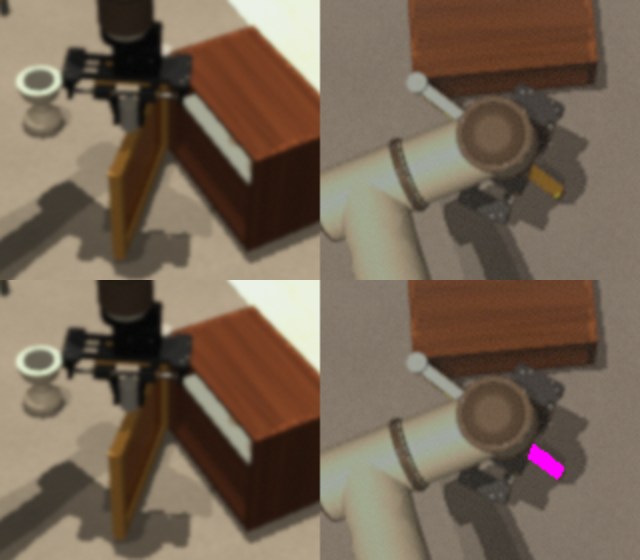

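The door is at 0.735 rad and moving at −0.09 rad/s, on track.

Emit:
{"fn": "move_arm", "kwargs": {"increments": [0,0,0,0,0.001,0,0.02,0,0,0,0,0.0015,0,0.02,0,0,0,0,0.0015,0.0005,0.02,0,0,0,0,0.0025,0.0005,0.02,0,0,0,0,0.003,0.0005,0.02,0,0,0,0,0.004,0.0005,0.02]}}

```text
time_s: 17.52
tcp_pos: [0.5128, 0.0256, 0.2587]
ee_rot: [[-0.0, -0.874, 0.487], [-0.0, 0.487, 0.874], [-1.0, 0.0, -0.0]]
wrist_force: [-2.8, -3.5, -1.9]
gripper_width: 0.338
```

```bash
sed -i 's/120 if guess<.6 else 75/120 if guess<.45 else 90 if guess<.6 else 75/' h.py; python3 step.py 0 4.5 6
```

```text
t 17.52 side nan(0) top 0.683(7) pred 0.678 x [ 0.6726 -0.1336  0.0042  0.1253] phi cmd 0.763 meas 0.766 r 0.2009 F [-2.9 -2.9 -1.3] tilt -1.0
plan phi [0.771 0.775 0.779 0.783 0.788 0.794] q end 0.594
0,0,0,0,0.0017,0.0003,0.02, 0,0,0,0,0.0024,0.0005,0.02, 0,0,0,0,0.0032,0.0006,0.02, 0,0,0,0,0.0041,0.0008,0.02, 0,0,0,0,0.0051,0.0011,0.02, 0,0,0,0,0.0062,0.0013,0.02,
```

View pics/last.png

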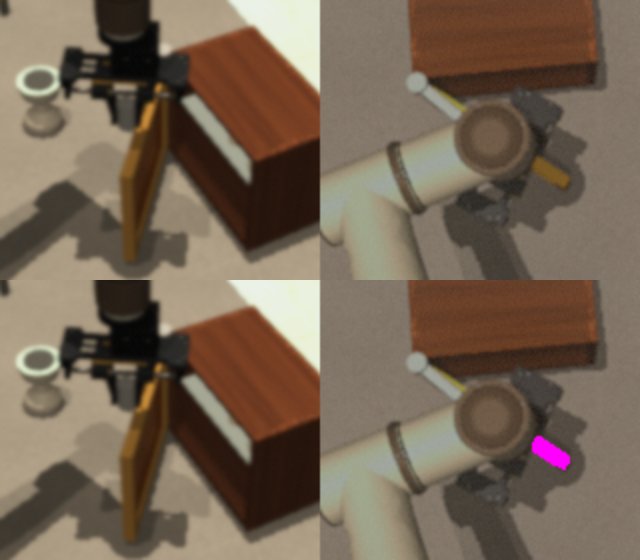

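The door is at 0.673 rad and −0.13 rad/s, and the mask is clean.

Emit:
{"fn": "move_arm", "kwargs": {"increments": [0,0,0,0,0.0015,0.0005,0.02,0,0,0,0,0.0025,0.0005,0.02,0,0,0,0,0.003,0.0005,0.02,0,0,0,0,0.004,0.001,0.02,0,0,0,0,0.005,0.001,0.02,0,0,0,0,0.006,0.0015,0.02]}}

```text
time_s: 18.12
tcp_pos: [0.5081, 0.0297, 0.2587]
ee_rot: [[-0.001, -0.874, 0.487], [-0.0, 0.487, 0.874], [-1.0, 0.0, -0.001]]
wrist_force: [-3.3, -4.2, -0.6]
gripper_width: 0.335
```

```bash
python3 step.py 0 4.1 6
```

```text
t 18.12 side 0.573(3) top 0.591(7) pred 0.597 x [ 0.5796 -0.176   0.0043  0.1254] phi cmd 0.794 meas 0.798 r 0.2009 F [-3.4 -4.4 -0.8] tilt -1.0
plan phi [0.808 0.815 0.821 0.829 0.836 0.843] q end 0.483
0,0,0,0,0.0027,0.0006,0.02, 0,0,0,0,0.0040,0.0010,0.02, 0,0,0,0,0.0053,0.0013,0.02, 0,0,0,0,0.0067,0.0017,0.02, 0,0,0,0,0.0081,0.0020,0.02, 0,0,0,0,0.0096,0.0024,0.02,
```

View pics/last.png

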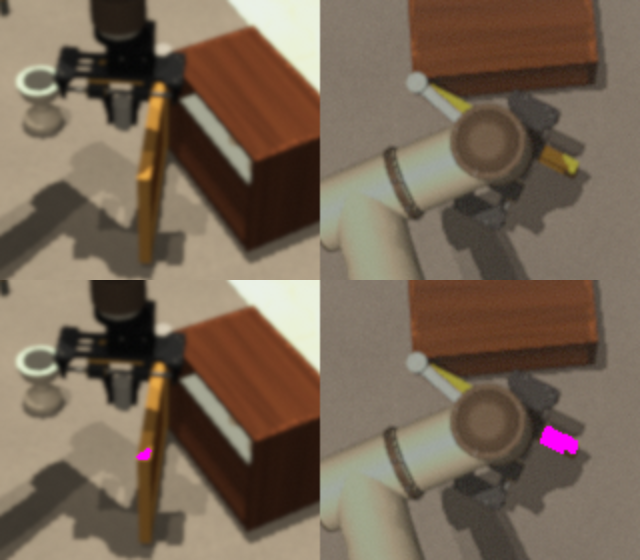

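The two views agree at about 0.58 rad. Both measurements are only partly masked, but they are consistent.

Emit:
{"fn": "move_arm", "kwargs": {"increments": [0,0,0,0,0.0025,0.0005,0.02,0,0,0,0,0.004,0.001,0.02,0,0,0,0,0.0055,0.0015,0.02,0,0,0,0,0.0065,0.0015,0.02,0,0,0,0,0.008,0.002,0.02,0,0,0,0,0.0095,0.0025,0.02]}}

```text
time_s: 18.72
tcp_pos: [0.5009, 0.0365, 0.2587]
ee_rot: [[-0.001, -0.874, 0.487], [-0.001, 0.487, 0.874], [-1.0, 0.0, -0.001]]
wrist_force: [-4.0, -4.8, -1.1]
gripper_width: 0.339
```

```bash
python3 step.py 0 3.7 6
```

```text
t 18.72 side 0.462(4) top 0.476(7) pred 0.486 x [ 0.4539 -0.2146  0.0008  0.1251] phi cmd 0.843 meas 0.847 r 0.2010 F [-3.2 -4.5 -0.5] tilt -1.0
plan phi [0.863 0.873 0.883 0.892 0.901 0.909] q end 0.343
0,0,0,0,0.0038,0.0011,0.02, 0,0,0,0,0.0057,0.0017,0.02, 0,0,0,0,0.0075,0.0023,0.02, 0,0,0,0,0.0093,0.0029,0.02, 0,0,0,0,0.0110,0.0034,0.02, 0,0,0,0,0.0125,0.0040,0.02,
```

View pics/last.png

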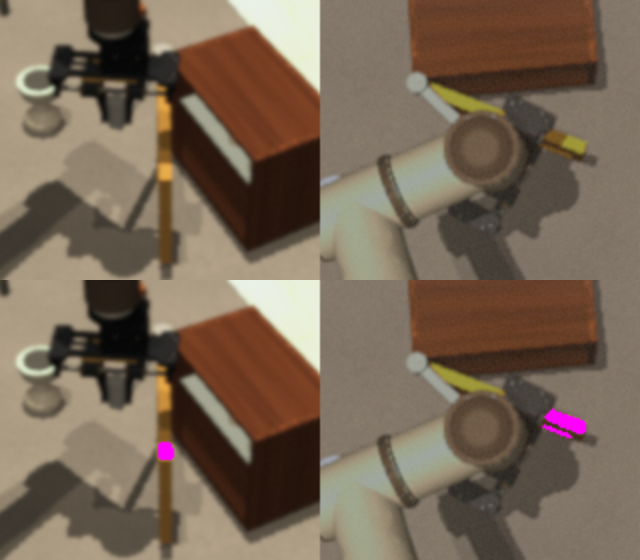

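The door is at about 0.46 rad. The top mask picked up a little of the front frame, which is a small bias; the side view has 0.456 rad.

Emit:
{"fn": "move_arm", "kwargs": {"increments": [0,0,0,0,0.004,0.001,0.02,0,0,0,0,0.0055,0.0015,0.02,0,0,0,0,0.0075,0.0025,0.02,0,0,0,0,0.0095,0.003,0.02,0,0,0,0,0.011,0.0035,0.02,0,0,0,0,0.0125,0.004,0.02]}}

```text
time_s: 19.32
tcp_pos: [0.4918, 0.0461, 0.2587]
ee_rot: [[-0.001, -0.874, 0.487], [-0.001, 0.487, 0.874], [-1.0, 0.001, -0.001]]
wrist_force: [-4.3, -3.5, -1.1]
gripper_width: 0.337
```

```bash
python3 step.py 0 3.2 6
```

```text
t 19.32 side 0.335(21) top 0.327(19) pred 0.347 x [ 0.3123 -0.2249 -0.0047  0.126 ] phi cmd 0.909 meas 0.913 r 0.2010 F [-4.9 -4.6 -0.4] tilt -1.0
plan phi [0.929 0.939 0.948 0.955 0.962 0.968] q end 0.205
0,0,0,0,0.0038,0.0014,0.02, 0,0,0,0,0.0056,0.0021,0.02, 0,0,0,0,0.0072,0.0027,0.02, 0,0,0,0,0.0086,0.0033,0.02, 0,0,0,0,0.0099,0.0038,0.02, 0,0,0,0,0.0111,0.0043,0.02,
```

View pics/last.png

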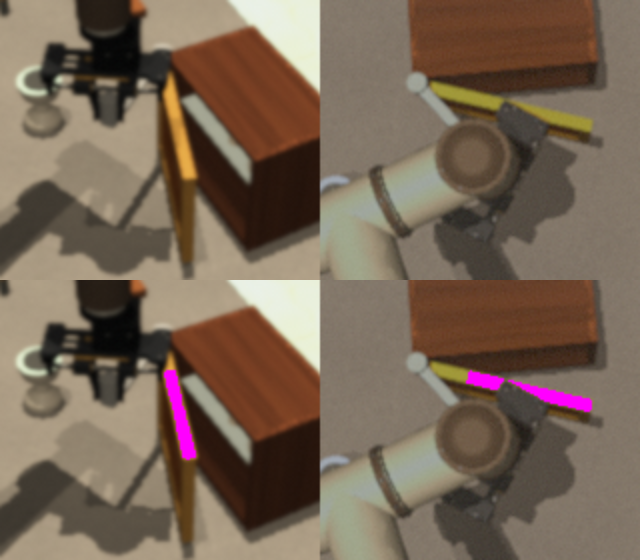

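Both strips are fully masked again and the door is at about 0.32 rad.

Emit:
{"fn": "move_arm", "kwargs": {"increments": [0,0,0,0,0.004,0.0015,0.02,0,0,0,0,0.0055,0.002,0.02,0,0,0,0,0.007,0.0025,0.02,0,0,0,0,0.0085,0.0035,0.02,0,0,0,0,0.01,0.004,0.02,0,0,0,0,0.011,0.0045,0.02]}}

```text
time_s: 19.92
tcp_pos: [0.4842, 0.0553, 0.2587]
ee_rot: [[-0.002, -0.874, 0.486], [-0.001, 0.486, 0.874], [-1.0, 0.001, -0.001]]
wrist_force: [-4.3, -5.0, -0.1]
gripper_width: 0.337
```

```bash
python3 step.py 0 2.7 6
```

```text
t 19.92 side 0.222(21) top 0.216(21) pred 0.209 x [ 2.018e-01 -1.591e-01 -1.000e-04  1.244e-01] phi cmd 0.968 meas 0.972 r 0.2011 F [-4.1 -4.9 -0.3] tilt -1.0
plan phi [0.971 0.967 0.964 0.962 0.96  0.959] q end 0.132
0,0,0,0,0.0005,0.0002,0.02, 0,0,0,0,-0.0002,-0.0001,0.02, 0,0,0,0,-0.0008,-0.0003,0.02, 0,0,0,0,-0.0013,-0.0005,0.02, 0,0,0,0,-0.0016,-0.0007,0.02, 0,0,0,0,-0.0018,-0.0008,0.02,
```

View pics/last.png

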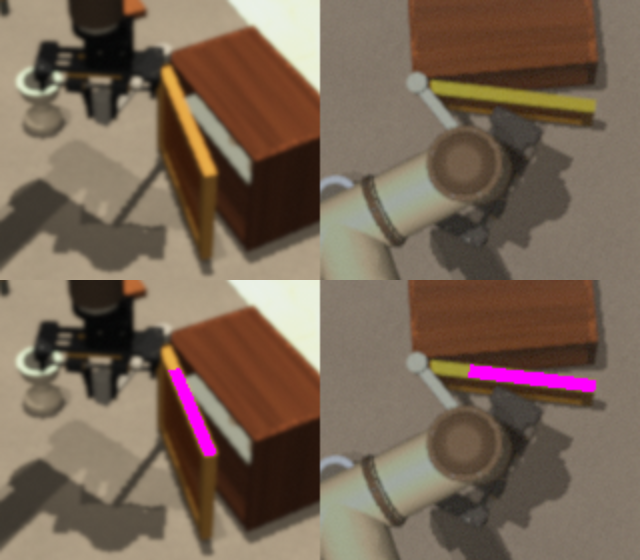

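The door is at 0.20 rad and −0.16 rad/s, and both views are clean.

Emit:
{"fn": "move_arm", "kwargs": {"increments": [0,0,0,0,0.0005,0,0.02,0,0,0,0,0,0,0.02,0,0,0,0,-0.001,-0.0005,0.02,0,0,0,0,-0.0015,-0.0005,0.02,0,0,0,0,-0.0015,-0.0005,0.02,0,0,0,0,-0.002,-0.001,0.02]}}

```text
time_s: 20.52
tcp_pos: [0.4856, 0.0534, 0.2587]
ee_rot: [[-0.001, -0.874, 0.487], [-0.001, 0.487, 0.874], [-1.0, 0.001, -0.001]]
wrist_force: [-2.7, -3.6, -1.0]
gripper_width: 0.339
```

```bash
python3 step.py 0 2.2 6
```

```text
t 20.52 side 0.139(21) top 0.135(21) pred 0.134 x [ 0.1245 -0.1083  0.0008  0.124 ] phi cmd 0.959 meas 0.960 r 0.2010 F [-3.6 -4.2 -0.4] tilt -1.0
plan phi [0.959 0.955 0.953 0.952 0.951 0.951] q end 0.076
0,0,0,0,0.0000,0.0000,0.02, 0,0,0,0,-0.0006,-0.0002,0.02, 0,0,0,0,-0.0010,-0.0004,0.02, 0,0,0,0,-0.0013,-0.0005,0.02, 0,0,0,0,-0.0014,-0.0006,0.02, 0,0,0,0,-0.0014,-0.0006,0.02,
```

View pics/last.png

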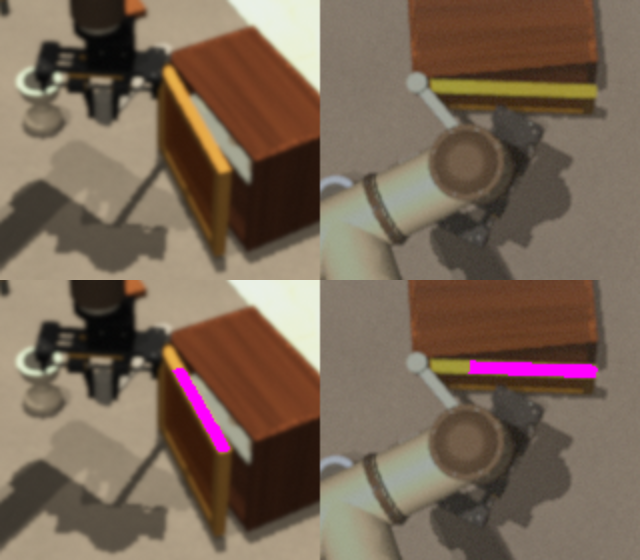

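The door is at 0.125 rad and −0.11 rad/s, well under the slam limit.

Emit:
{"fn": "move_arm", "kwargs": {"increments": [0,0,0,0,0,0,0.02,0,0,0,0,-0.0005,0,0.02,0,0,0,0,-0.001,-0.0005,0.02,0,0,0,0,-0.0015,-0.0005,0.02,0,0,0,0,-0.0015,-0.0005,0.02,0,0,0,0,-0.0015,-0.0005,0.02]}}

```text
time_s: 21.12
tcp_pos: [0.4867, 0.0522, 0.2587]
ee_rot: [[-0.001, -0.874, 0.487], [-0.001, 0.487, 0.874], [-1.0, 0.001, -0.001]]
wrist_force: [-3.3, -4.6, -0.3]
gripper_width: 0.337
```

```bash
python3 step.py 0 1.7 8
```

```text
t 21.12 side 0.079(21) top 0.074(21) pred 0.077 x [ 0.0664 -0.0837  0.      0.1243] phi cmd 0.951 meas 0.952 r 0.2010 F [-3.8 -5.2 -0.6] tilt -1.0
plan phi [0.956 0.958 0.96  0.961 0.963 0.964 0.966 0.967] q end 0.021
0,0,0,0,0.0010,0.0004,0.02, 0,0,0,0,0.0013,0.0005,0.02, 0,0,0,0,0.0016,0.0006,0.02, 0,0,0,0,0.0019,0.0008,0.02, 0,0,0,0,0.0022,0.0009,0.02, 0,0,0,0,0.0024,0.0010,0.02, 0,0,0,0,0.0027,0.0011,0.02, 0,0,0,0,0.0029,0.0012,0.02,
```

View pics/last.png

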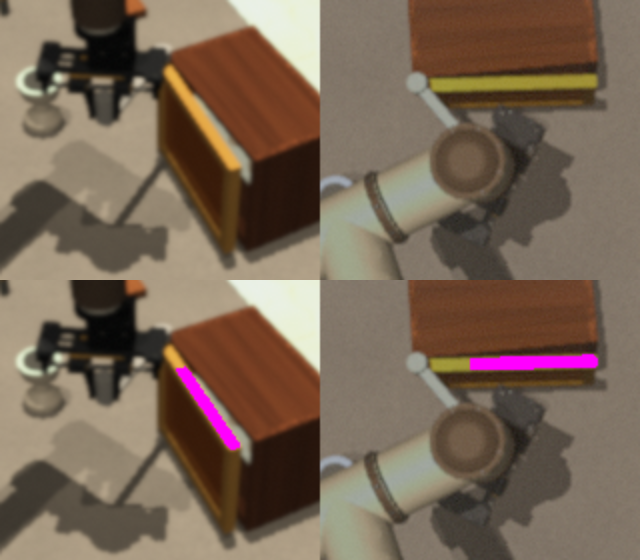

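The door is at 0.066 rad and −0.08 rad/s. Easing on to the stop.

Emit:
{"fn": "move_arm", "kwargs": {"increments": [0,0,0,0,0.001,0.0005,0.02,0,0,0,0,0.0015,0.0005,0.02,0,0,0,0,0.0015,0.0005,0.02,0,0,0,0,0.002,0.001,0.02,0,0,0,0,0.002,0.001,0.02,0,0,0,0,0.0025,0.001,0.02,0,0,0,0,0.0025,0.001,0.02,0,0,0,0,0.003,0.001,0.02]}}

```text
time_s: 21.88
tcp_pos: [0.4847, 0.0546, 0.2587]
ee_rot: [[-0.001, -0.874, 0.487], [-0.001, 0.487, 0.874], [-1.0, 0.001, -0.001]]
wrist_force: [-3.3, -3.8, -0.6]
gripper_width: 0.338
```

```bash
python3 step.py -0.01 1.5 8
```

```text
t 21.88 side 0.021(21) top 0.018(21) pred 0.023 x [ 0.0125 -0.0458 -0.0021  0.1244] phi cmd 0.967 meas 0.968 r 0.2011 F [-3.2 -5.1 -2.1] tilt -1.0
plan phi [0.967 0.966 0.964 0.962 0.961 0.959 0.958 0.956] q end -0.006
0,0,0,0,0.0001,0.0000,0.02, 0,0,0,0,-0.0002,-0.0001,0.02, 0,0,0,0,-0.0005,-0.0002,0.02, 0,0,0,0,-0.0008,-0.0003,0.02, 0,0,0,0,-0.0011,-0.0005,0.02, 0,0,0,0,-0.0014,-0.0006,0.02, 0,0,0,0,-0.0017,-0.0007,0.02, 0,0,0,0,-0.0020,-0.0008,0.02,
```

View pics/last.png

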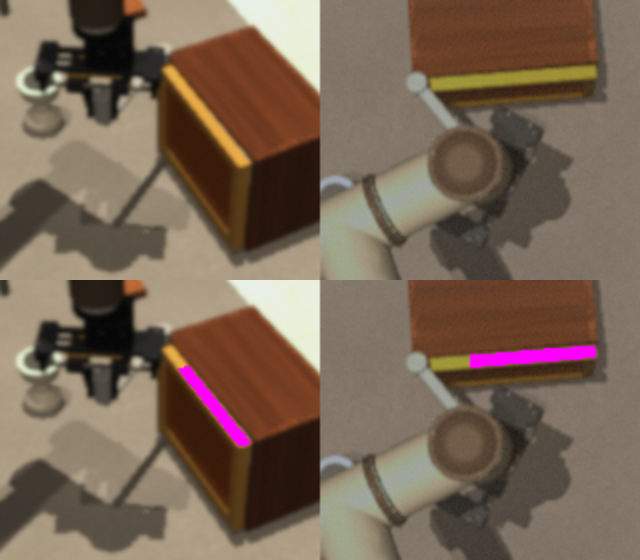

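The door is nearly on its stop, at 0.012 rad and −0.045 rad/s.

Emit:
{"fn": "move_arm", "kwargs": {"increments": [0,0,0,0,0,0,0.02,0,0,0,0,0,0,0.02,0,0,0,0,-0.0005,0,0.02,0,0,0,0,-0.001,-0.0005,0.02,0,0,0,0,-0.001,-0.0005,0.02,0,0,0,0,-0.0015,-0.0005,0.02,0,0,0,0,-0.0015,-0.0005,0.02,0,0,0,0,-0.002,-0.001,0.02]}}

```text
time_s: 22.65
tcp_pos: [0.4861, 0.0529, 0.2587]
ee_rot: [[-0.001, -0.874, 0.486], [-0.0, 0.486, 0.874], [-1.0, 0.0, -0.001]]
wrist_force: [-2.5, -4.0, -1.2]
gripper_width: 0.336
```

```bash
python3 step.py -0.01 1.5 8; python3 - <<'E'
from h import *
t=np.arange(1,13)/12;p0=phinow()[0];print(p0)
rows(p0+(.80-p0)*t,p0)
rows(p0+(0.45-p0)*(t*t),p0)
E
```

```text
t 22.65 side 0.010(21) top 0.009(21) pred 0.001 x [ 0.0061  0.0172 -0.0039  0.1242] phi cmd 0.956 meas 0.956 r 0.2011 F [-2.9 -4.6 -0.6] tilt -1.0
plan phi [0.935 0.921 0.911 0.905 0.904 0.908 0.914 0.923] q end 0.005
0,0,0,0,-0.0039,-0.0016,0.02, 0,0,0,0,-0.0066,-0.0026,0.02, 0,0,0,0,-0.0084,-0.0032,0.02, 0,0,0,0,-0.0095,-0.0036,0.02, 0,0,0,0,-0.0097,-0.0037,0.02, 0,0,0,0,-0.0091,-0.0034,0.02, 0,0,0,0,-0.0078,-0.0030,0.02, 0,0,0,0,-0.0062,-0.0024,0.02, 
0.9562255373755558
0,0,0,0,-0.0024,-0.0010,0.02, 0,0,0,0,-0.0049,-0.0019,0.02, 0,0,0,0,-0.0073,-0.0028,0.02, 0,0,0,0,-0.0097,-0.0037,0.02, 0,0,0,0,-0.0122,-0.0045,0.02, 0,0,0,0,-0.0147,-0.0053,0.02, 0,0,0,0,-0.0172,-0.0061,0.02, 0,0,0,0,-0.0197,-0.0068,0.02, 0,0,0,0,-0.0222,-0.0076,0.02, 0,0,0,0,-0.0247,-0.0082,0.02, 0,0,0,0,-0.0272,-0.0089,0.02, 0,0,0,0,-0.0298,-0.0095,0.02, 
0,0,0,0,-0.0007,-0.0003,0.02, 0,0,0,0,-0.0026,-0.0010,0.02, 0,0,0,0,-0.0059,-0.0023,0.02, 0,0,0,0,-0.0105,-0.0040,0.02, 0,0,0,0,-0.0166,-0.0059,0.02, 0,0,0,0,-0.0240,-0.0080,0.02, 0,0,0,0,-0.0329,-0.0102,0.02, 0,0,0,0,-0.0432,-0.0122,0.02, 0,0,0,0,-0.0551,-0.0137,0.02, 0,0,0,0,-0.0684,-0.0147,0.02, 0,0,0,0,-0.0832,-0.0146,0.02, 0,0,0,0,-0.0993,-0.0134,0.02,
```

View pics/last.png

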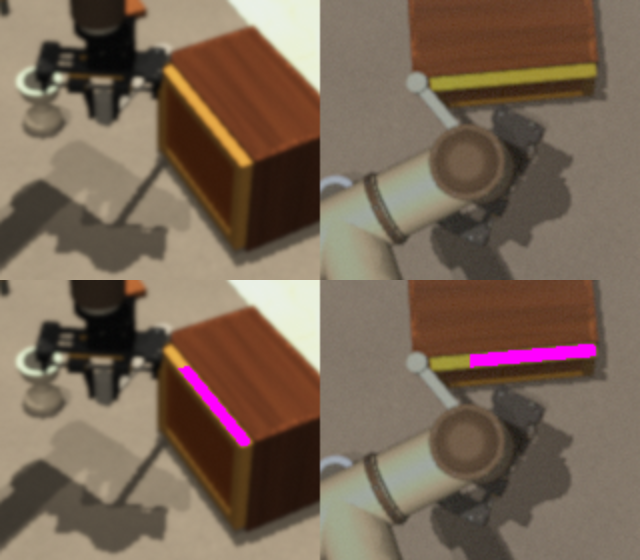

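The door is essentially on its stop. Now the lever goes back slowly.

Emit:
{"fn": "move_arm", "kwargs": {"increments": [0,0,0,0,-0.0025,-0.001,0.02,0,0,0,0,-0.005,-0.002,0.02,0,0,0,0,-0.0075,-0.003,0.02,0,0,0,0,-0.0095,-0.0035,0.02,0,0,0,0,-0.012,-0.0045,0.02,0,0,0,0,-0.0145,-0.0055,0.02,0,0,0,0,-0.017,-0.006,0.02,0,0,0,0,-0.0195,-0.007,0.02,0,0,0,0,-0.022,-0.0075,0.02,0,0,0,0,-0.0245,-0.008,0.02,0,0,0,0,-0.027,-0.009,0.02,0,0,0,0,-0.03,-0.0095,0.02]}}

```text
time_s: 23.75
tcp_pos: [0.508, 0.0298, 0.2587]
ee_rot: [[-0.0, -0.874, 0.487], [-0.0, 0.487, 0.874], [-1.0, 0.0, -0.0]]
wrist_force: [-3.7, -4.8, -1.6]
gripper_width: 0.334
```

```bash
python3 - <<'E'
from h import *
a=r.capture("side");b=r.capture("top");print(door("side",a,0.),door("top",b,0.),r.sense()["wrist_force"],r.sense()["gripper_width"])
t=np.arange(1,13)/12;p0=phinow()[0];print(p0,r.sense()["time_s"])
rows(p0*(1-t*t*(3-2*t)),p0)
s=r.sense();R=s["ee_rot"];d=np.r_[HG+.2*e(0),s["tcp_pos"][2]]-s["tcp_pos"];print(R.T@d, R.T@(np.array([.6551,-.021,.2587])-s["tcp_pos"]))
E
```

```text
(np.float64(0.006113267688993868), 21, np.float64(0.005780812818667243), np.float64(0.2875936886706055)) (np.float64(0.0035379196602186103), 21, np.float64(0.006319387979861619), np.float64(0.2829111689639116)) [-3.05932637 -4.09200857 -0.0489239 ] 0.3376246333807929
0.7967150331791978 23.85
0,0,0,0,-0.0031,-0.0007,0.02, 0,0,0,0,-0.0116,-0.0023,0.02, 0,0,0,0,-0.0246,-0.0041,0.02, 0,0,0,0,-0.0409,-0.0051,0.02, 0,0,0,0,-0.0596,-0.0046,0.02, 0,0,0,0,-0.0792,-0.0022,0.02, 0,0,0,0,-0.0984,0.0021,0.02, 0,0,0,0,-0.1161,0.0079,0.02, 0,0,0,0,-0.1312,0.0143,0.02, 0,0,0,0,-0.1428,0.0204,0.02, 0,0,0,0,-0.1503,0.0248,0.02, 0,0,0,0,-0.1530,0.0264,0.02, 
[-4.42311912e-06 -1.53095216e-01  2.72930691e-02] [-1.46435402e-06 -1.52986260e-01  2.72632151e-02]
```

The door is shut: the readings equal the values taken while it was shut at the start. Lever back over it next, over 1 s.

Emit:
{"fn": "move_arm", "kwargs": {"increments": [0,0,0,0,-0.003,-0.0005,0.02,0,0,0,0,-0.0115,-0.0025,0.02,0,0,0,0,-0.0245,-0.004,0.02,0,0,0,0,-0.041,-0.005,0.02,0,0,0,0,-0.0595,-0.0045,0.02,0,0,0,0,-0.079,-0.002,0.02,0,0,0,0,-0.0985,0.002,0.02,0,0,0,0,-0.116,0.008,0.02,0,0,0,0,-0.131,0.0145,0.02,0,0,0,0,-0.143,0.021,0.02,0,0,0,0,-0.1505,0.0255,0.02,0,0,0,0,-0.153,0.027,0.02]}}

```text
time_s: 24.85
tcp_pos: [0.6574, -0.0207, 0.2587]
ee_rot: [[0.003, -0.874, 0.487], [0.0, 0.487, 0.874], [-1.0, -0.003, 0.002]]
wrist_force: [0.4, -3.0, -0.7]
gripper_width: 0.335
```

```bash
python3 - <<'E'
from h import *
a=r.capture("side");b=r.capture("top");print(door("side",a,0.),door("top",b,0.));s=r.sense();print(s["wrist_force"],s["tcp_pos"],phinow(),s["time_s"])
E
```

```text
(nan, 0, nan, nan) (nan, 0, nan, nan)
[ 0.35041089 -2.66620464 -0.87473395] [ 0.65573518 -0.02084902  0.25875696] (np.float64(-0.0026786924760208567), np.float64(0.19985519075924607)) 24.95
```

Emit:
{"fn": "move_arm", "kwargs": {"increments": [0,0,0,0,0,0,0.02,0,0,0,0,0,0,0.087,0,0,0,0,0,0,0.087,0,0,0,0,0,0,0.087,0,0,0,0,0,0,0.087,0,0,0,0,0,0,0.087,0,0,0,0,0,0,0.087,0,0,0,0,0,0,0.087,0,0,0,0,0,0,0.087,0,0,0,0,0,0,0.087,0,0,0,0,0,0,0.087,0,0,0,0,0,0,0.087]}}

```text
time_s: 25.95
tcp_pos: [0.6547, -0.0207, 0.2587]
ee_rot: [[-0.0, -0.874, 0.487], [0.0, 0.487, 0.874], [-1.0, 0.0, 0.0]]
wrist_force: [-0.7, -0.5, -0.1]
gripper_width: 0.986
```

```bash
python3 - <<'E'
from h import *
a=r.capture("side");b=r.capture("top");s=r.sense();print(s["wrist_force"],s["gripper_width"],s["time_s"])
cv2.imwrite("pics/rel.png",np.hstack([cv2.resize(q,None,fx=2.2,fy=2.2) for q in(a[130:270,240:400],b[130:270,200:360])])[:,:,::-1])
E
```

```text
[0.97868915 0.33020293 0.33486895] 0.9946170479532065 26.05
```

View pics/rel.png

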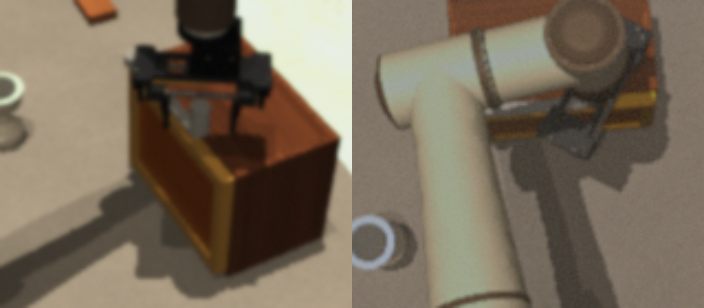

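The side view shows the fingers open and clear on both sides of the knob, with the door shut. Raising and backing off.

Emit:
{"fn": "move_arm", "kwargs": {"increments": [0,0,0,-0.02,0,0,0.087,0,0,0,-0.05,0,0,0.087,0,0,0,-0.09,0,0,0.087,0,0,0,-0.12,0,0,0.087,0,0,0,-0.12,0.08,-0.05,0.087,0,0,0,-0.12,0.16,-0.1,0.087,0,0,0,-0.12,0.2,-0.13,0.087,0,0,0,-0.12,0.2,-0.13,0.087,0,0,0,-0.12,0.2,-0.13,0.087,0,0,0,-0.12,0.2,-0.13,0.087,0,0,0,-0.12,0.2,-0.13,0.087,0,0,0,-0.12,0.2,-0.13,0.087]}}

```text
time_s: 27.05
tcp_pos: [0.4156, -0.0372, 0.3801]
ee_rot: [[0.004, -0.874, 0.486], [0.001, 0.486, 0.874], [-1.0, -0.003, 0.003]]
wrist_force: [-0.1, 0.5, -0.1]
gripper_width: 0.999
```

```bash
python3 - <<'E'
from h import *
a=r.capture("side");b=r.capture("top");s=r.sense();print(s["wrist_force"],s["tcp_pos"],s["time_s"],door("side",a,0.),door("top",b,0.))
cv2.imwrite("pics/fin.png",np.vstack([cv2.resize(q,None,fx=1.8,fy=1.8) for q in(a[130:280,230:400],b[110:260,190:360])])[:,:,::-1])
cv2.imwrite("pics/fint.png",b[:,:,::-1])
E
```

```text
[ 0.11918589  0.09095078 -0.44656333] [ 0.41723854 -0.03686092  0.37905582] 27.15 (np.float64(0.003668659760177782), 7, np.float64(0.0020146506221266273), np.float64(0.2875936886706055)) (np.float64(0.0016668001724729803), 7, np.float64(0.002377785442264912), np.float64(0.2829111689639116))
```

View pics/fin.png

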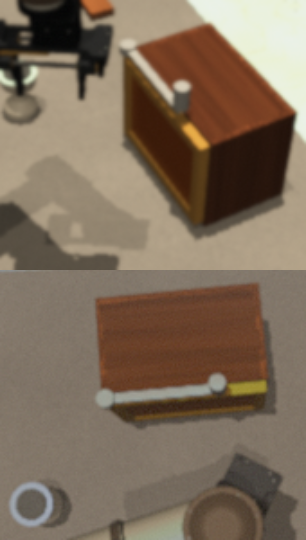

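View pics/fint.png

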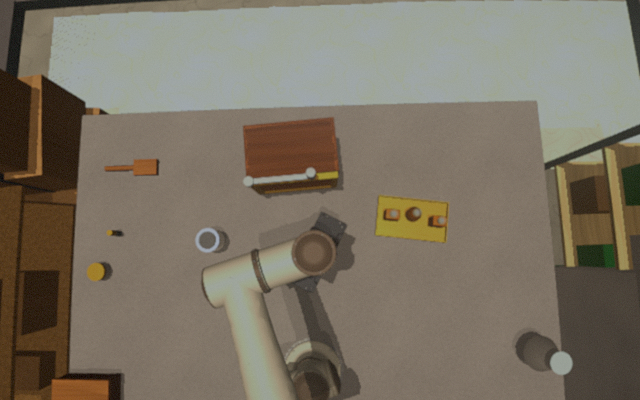

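The door is shut with the lever back over it, the knob at (311,173) as at the start. The burner at (209,240) and the bottles have not moved, and the arm is clear. Handing in.

```bash
python3 -c "
from station import r
print(r.finish_job())"
```

```text
the job is handed in; nothing more can be done
None
```

I opened the door half way by the knob, held it there, eased it shut with the lever back over it, and let go. I handed the job in at about 27 s; the hand-in gives no verdict.

- **Hold:** the door stayed at 0.75–0.80 rad from about 9.5 s to 15.8 s, with estimated speed under 0.05 rad/s once settled. The door is unstable at half open even with the knob held still. I re-measured it from the cameras and corrected the knob every 0.4–0.8 s.
- **Closing:** it took about 6.5 s, and the door was at about 0.1 rad/s or slower in the last 0.1 rad.
- **Last checks:** after release, both views put the door at 0.00 rad within error, with the knob back at its starting pixel. The burner and bottles had not visibly moved, the arm was clear, and the wrist force was near zero.
- **Weak or differing measurements:**
  - The side camera gave almost no usable door reading near half open, because of shadow and an edge-on view, so the top camera alone carried the hold.
  - One top reading while closing, at about 0.46 rad, was slightly biased by the front frame.
  - Neither camera could read the door just before release, because of the arm's shadow.
  - A steady radial force of about 4–5 N acted on the knob while the lever was out, from a small arc error.

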